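# Pull out the kiln shelves, un-nest the pots and load them by size

### The arm

A 6-joint arm with a two-finger parallel gripper is mounted at the origin on the work surface. World frame = base frame: x ahead of the robot, y to its left, z up, the work surface at z = 0. Lengths are in mm, angles in rad, forces in N, time in s.
With the tool pointing down it reaches from about 350 to 775 mm from the base axis. Payload 7.3 kg.
Tool frame: the origin (TCP) lies at the very end of the fingers, on their centre line; the grasp point (between the pads) lies 19 mm behind it; z points along the fingers, y is the line along which they close (so a half turn about z gives the same grasp; the last joint's range is limited). The gripper opens to 92 mm and grips with 3 to 60 N. Pads are 19 mm wide; open, the fingers measure 130 mm over their backs; the gripper's body (75 mm by 190 mm) begins 47 mm behind the grasp point.
Start: joints at [1.157, 0.342, 1.524, -0, 1.275, -0.146], TCP at [138.905, 506.311, 226.741] pointing down, gripper open.
Joint ranges: [-2.53, 2.53], [-0.77, 2.02], [0.04, 2.7], [-1, 4.14], [0.28, 2.66], [-3.11, 3.11]. Speed limits (rad/s): [2.57, 2.57, 3.14, 3.14, 3.14, 3.14].

### API

Orientations are given as [roll, pitch, yaw] about the fixed x, y, z axes, in that order (R = Rz(yaw) Ry(pitch) Rx(roll)).
In Python, from plant import * gives the robot as it stands.
- The arm moves only by the tool arm_command, never from a script. Its arguments are lists of equal length, an entry for each row: "gripper": the finger opening in mm, from 0 to 91.8; "dp": the shift along the tool's x, y, z in units of 25 mm (1.0 is 25 mm), a list of three; "twist": the turn about the tool's z in units of 5 degrees (1.0 is 5 degrees). A call has exactly 5 rows; each row shifts and turns the commanded pose from where the row before left it, along the tool's axes as they then stand; what a row does not reach is not made up. A row lasts 1/8 s, in which the tool goes at most 62.5 mm and 10.7 degrees, less where a joint would pass 70% of its speed; a pose out of reach is approached as far as the arm can. A call is refused whole if a number of a shift passes 1 or a number of a turn 1, either way. A call with a gripper value outside its range is refused whole. The fingers move at their own pace and stop on an object; the grip force is fixed at half the most. Time passes only in rows, so rows that do not move let the fingers close, or fill a call up. It gives the time, the measured TCP pose, the force, the opening and the grip force at its end, in the units of the state.
- get_obs(): the state, without advancing time (a new reading comes with each control period).
- capture(name): name is "scene" or "top" or "wrist"; returns the picture (400x640x3 uint8, red, green, blue); there is no depth.
- get_calibration(name): a dict with "mtx" (3x3 intrinsics, pixels), "dist_coeffs" ([k1, k2, p1, p2, k3] as OpenCV has them; the pictures are not rectified), "position" and "attitude" of the camera in the world; the wrist camera has in their place "mount" (4x4, takes a point from camera to tool coordinates, whose origin is the TCP and whose axes are the flange's). Camera axes: x right, y down, z forward; pixel columns grow to the right and rows downward; lengths in mm; the calibration is good to about 2 mm. A picture is of the moment at which its call begins: read the wrist's pose just before it. get_calibration takes no time and is no camera call.
- close_job(): hands the job in; it is judged then, once.
The state is a dict: "time": time; "joint_positions": joint angles; "dq": joint speeds; "tau": joint torques, N m; "tool_pos": TCP position; "tcp_rot": TCP orientation; "contact_force": force on the tool from outside, world axes, zero at the start; "moment": the same for the moment, N m; "grip_width": finger opening in mm; "finger_force": force on a finger pad.
Only numpy, scipy, OpenCV 4.12 (cv2) and the standard library are available. Lean on these libraries where they do the work, as an engineer would, in place of code of your own. Each camera call takes 0.05 s, during which the arm holds its last target. There are 200 camera calls.

### The job

Load the two kiln shelves for firing. First draw both shelves forward out of the low stand, by pressing on top of each and dragging it back towards you, until each lies fully home against the wooden front stop. Then take the small white beakers out of the large terracotta pots and stand every large pot on the dark shelf and every small beaker on the pale shelf, upright, separate and wholly on its shelf, leaving everything else on the table alone.

Things in the scene. Friction and masses are not known exactly. Their poses are not given: they have to be found in the camera images.
- stand: Fixed loading stand. Origin: on the table, middle of the rear face of its wooden front stop; x points away from the robot along its lanes, z up. Waxed metal deck, top 10 mm above the table, 310 mm wide, x -15 to 400 mm, with two lanes centred at y = +74 and -74 mm. The stop (x -15 to 0) closes both. Rails 10 mm wide at y = 0 and +-147 mm. Tops of stop and rails: 36 mm above the table.
- roof_edge (a point): Middle of the front edge, top side, of the low roof board over the back of both lanes of the stand: x = 265 mm in its frame. The board runs from there to x = 400, underside 50 mm and top 62 mm above the table; plaster reliefs on it reach 91 mm.
- shelf_dark: Dark grey kiln shelf for the large terracotta pots: loose plate 240 (x) x 130 (y) x 10 mm, 0.6 kg, flat in either lane (3 mm play a side), its rear under the roof. Origin: centre of its underside, axes as the stand's. Home at x = 120 mm in the stand's frame; starts 70 to 130 mm farther back. Friction on the waxed deck 0.15: closed fingertips pressed on its bare front part with 8 to 18 N drag it.
- shelf_pale: Pale sandy kiln shelf for the small white beakers: loose plate 240 (x) x 130 (y) x 10 mm, 0.6 kg, flat in either lane (3 mm play a side), its rear under the roof. Origin: centre of its underside, axes as the stand's. Home at x = 120 mm in the stand's frame; starts 70 to 130 mm farther back. Friction on the waxed deck 0.15: closed fingertips pressed on its bare front part with 8 to 18 N drag it.
- large1: Large terracotta pot, stands upright on the table, slightly conical: outer diameter 62 mm at the rim, 56 mm at the foot, 75 mm high, wall 6 mm, solid foot 25 mm thick, about 0.3 kg. Origin: centre of its underside, z up. It may have a small white beaker nested in it.
- large2: Large terracotta pot, stands upright on the table, slightly conical: outer diameter 62 mm at the rim, 56 mm at the foot, 75 mm high, wall 6 mm, solid foot 25 mm thick, about 0.3 kg. Origin: centre of its underside, z up. It may have a small white beaker nested in it.
- large3: Large terracotta pot, stands upright on the table, slightly conical: outer diameter 62 mm at the rim, 56 mm at the foot, 75 mm high, wall 6 mm, solid foot 25 mm thick, about 0.3 kg. Origin: centre of its underside, z up. It may have a small white beaker nested in it.
- small1: Small white beaker, slightly conical: outer diameter 50 mm at the rim, 40 mm at the foot, 85 mm high, about 0.12 kg. Origin: centre of its underside, z up. May be absent (None from the start). At the start it sits closely nested (1.5 to 2 mm play) in the large pot of the same number: its underside 25 mm above the pot's, its rim standing 35 mm above the pot's rim.
- small2: Small white beaker, slightly conical: outer diameter 50 mm at the rim, 40 mm at the foot, 85 mm high, about 0.12 kg. Origin: centre of its underside, z up. May be absent (None from the start). At the start it sits closely nested (1.5 to 2 mm play) in the large pot of the same number: its underside 25 mm above the pot's, its rim standing 35 mm above the pot's rim.
- small3: Small white beaker, slightly conical: outer diameter 50 mm at the rim, 40 mm at the foot, 85 mm high, about 0.12 kg. Origin: centre of its underside, z up. May be absent (None from the start). At the start it sits closely nested (1.5 to 2 mm play) in the large pot of the same number: its underside 25 mm above the pot's, its rim standing 35 mm above the pot's rim.
- jar: closed glaze jar with a blue cap, 60 mm across, 85 mm high; bystander standing among the pots; origin at the centre of its underside
- pliers: red-handled pliers lying flat, 160 mm long; bystander; origin under the pivot
- brush: brush lying flat; bystander
- clay_block: grey-green block of clay 100 x 70 x 70 mm; bystander
- rib: flat wooden rib, 100 mm long, 7 mm thick; bystander
- bowl: blue bowl 110 mm across, 45 mm high; bystander
- mould: white plaster mould block 110 x 80 x 50 mm; bystander

How it is judged:
By the outcome, as a careful person would: the job done as asked, in the order asked, and still so for the second after the job is handed in, with the robot touching nothing.
Of small1, small2, small3 only 2 to 3 are there at a start; the rules pass over those that are not, and their reading is None.
At some moment in a run one of large1, large2, large3 may be knocked a few centimetres aside while the robot is not near it.
It also fails if it takes over 210 s, if anything falls off the work surface, if the arm or the gripper's body presses on something with over 40 N, if the wrist force passes 120 N, or if a joint passes its speed limit or range.

## Working session

There is one attempt and no reset: what is moved stays moved. The work goes in short steps, Python scripts to look and compute and a tool call to move; the robot and the scene stay as the last step left them, time stands still between calls to the robot, and variables do not carry over. Pictures are saved under pics/ and viewed, at most 14 in all, crops included, and the job is handed in when it is done.

Besides the shell and the picture viewer there is one more tool, called after "Call:" as name(argument=value, ...) on one line, values as JSON. arm_command: Moves the arm, as the interface text tells. Its arguments: {"type":"object","properties":{"gripper":{"type":"array"},"dp":{"type":"array"},"twist":{"type":"array"}},"required":["gripper","dp","twist"]}

```bash
mkdir -p pics; ls
cat > h.py <<'E'
from plant import *
import numpy as np, cv2
from scipy.spatial.transform import Rotation as R
def save(n,f,crop=None,s=1):
    im=capture(n)
    if crop: im=im[crop[1]:crop[3],crop[0]:crop[2]]
    if s!=1: im=cv2.resize(im,None,fx=s,fy=s)
    cv2.imwrite('pics/'+f,im[:,:,::-1]); return im
E
python3 - <<'E'
from h import *
for n in('scene','top','wrist'): print(n,get_calibration(n))
print(get_obs())
save('top','t0.png',s=1.25);save('scene','s0.png',s=1.25)
E
```

```text
pics
scene {'mtx': array([[373.06162996,   0.        , 321.52285853],
       [  0.        , 373.06162996, 198.07124994],
       [  0.        ,   0.        ,   1.        ]]), 'dist_coeffs': array([-0.07645633,  0.        ,  0.        ,  0.        ,  0.        ]), 'position': array([1107.81228301,  451.26807286,  949.42990212]), 'attitude': array([-2.43523967,  0.01162528,  2.20688371])}
top {'mtx': array([[378.03512026,   0.        , 324.69097148],
       [  0.        , 378.03512026, 199.80204254],
       [  0.        ,   0.        ,   1.        ]]), 'dist_coeffs': array([-0.0249677,  0.       ,  0.       ,  0.       ,  0.       ]), 'position': array([ 239.85569992,   -2.10313111, 1174.23419413]), 'attitude': array([-2.91099657,  0.00586881, -1.55719695])}
wrist {'mtx': array([[340.8128595 ,   0.        , 320.85439863],
       [  0.        , 340.8128595 , 204.75639009],
       [  0.        ,   0.        ,   1.        ]]), 'dist_coeffs': array([-0.07076956,  0.        ,  0.        ,  0.        ,  0.        ]), 'mount': array([[ 2.13759484e-05, -9.69573142e-01, -2.44801800e-01,
        
[... 285 characters left out ...]
.0, 'joint_positions': array([ 1.15700330e+00,  3.42719407e-01,  1.52498783e+00, -2.74453148e-05,
        1.27540989e+00, -1.45992210e-01]), 'dq': array([-1.67176925e-03, -1.04510308e-03,  3.61270732e-04,  1.22768272e-03,
        3.06902693e-04, -5.57624674e-05]), 'tau': array([ 8.16277807e-04, -4.31248891e+01, -2.44215167e+01,  7.18762167e-02,
        5.58859447e-02, -1.38344622e-04]), 'tool_pos': array([138.74164056, 505.92226474, 226.05687675]), 'tcp_rot': array([-3.14008059e+00, -1.95805336e-04,  2.87379970e+00]), 'contact_force': array([ 0.1520662 , -0.39942853, -0.47439486]), 'moment': array([ 0.03288779,  0.01171264, -0.04068424]), 'finger_force': 0.0, 'grip_width': 91.68101739998556}
```

View pics/t0.png

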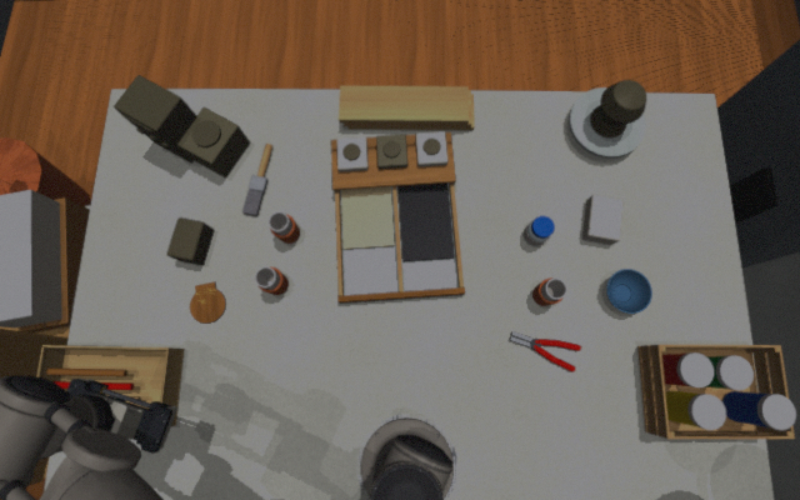

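View pics/s0.png

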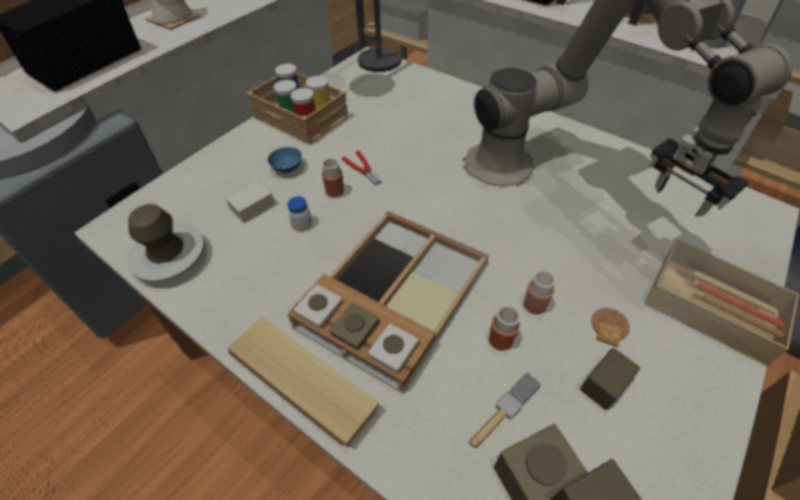

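The top view (800x500) shows the stand with its stop corners at (337,300) and (464,293) and the roof edge at (333,189)–(456,182). The pale shelf's front edge is at (368,248) and the dark one's at (428,261). White beaker rims are at (279,218), (265,273) and (556,285), and the jar is at (541,232). All three beakers are present.

```bash
cat >> h.py <<'E'
def pix(n,uv,z,obs=None,s=1.0,off=(0,0)):
    c=get_calibration(n); uv=np.array(uv,float).reshape(-1,1,2)/s+np.array(off)
    d=cv2.undistortPoints(uv,c['mtx'],c['dist_coeffs'])[:,0]; d=np.c_[d,np.ones(len(d))]
    if n=='wrist':
        o=obs or get_obs(); T=np.eye(4); T[:3,:3]=R.from_euler('xyz',o['tcp_rot']).as_matrix(); T[:3,3]=o['tool_pos']
        M=T@c['mount']; Rm,p=M[:3,:3],M[:3,3]
    else: Rm,p=R.from_euler('xyz',c['attitude']).as_matrix(),c['position']
    d=d@Rm.T; k=(np.array(z)-p[2])/d[:,2]
    return p+d*k[:,None]
E
python3 - <<'E'
from h import *
np.set_printoptions(suppress=True,precision=0)
print(pix('top',[(337,300),(464,293),(333,189),(456,182),(368,248),(428,261),(279,218),(265,273),(556,285),(541,225),(542,338),(609,285)],[36,36,62,62,20,20,110,110,110,85,10,45],s=1.25))
E
```

```text
[[ 380.  173.   36.]
 [ 401. -134.   36.]
 [ 655.  192.   62.]
 [ 677. -115.   62.]
 [ 514.  104.   20.]
 [ 483.  -47.   20.]
 [ 563.  308.  110.]
 [ 431.  330.  110.]
 [ 411. -335.  110.]
 [ 560. -315.   85.]
 [ 297. -325.   10.]
 [ 423. -484.   45.]]
```

The stand yaw is about 0.068 and its origin about (405.5, 20.5). Pale is about 114 mm out and dark about 73 mm. I'll go above the pale shelf with the fingers closed.

Call:
arm_command(gripper=[0, 0, 0, 0, 0], dp=[[0, 0, 0], [0, 0, 0], [0, 0, 0], [0, 0, 0], [0, 0, 0]], twist=[-0.77, -0.77, -0.77, -0.77, -0.77])

```text
time: 0.72
tool_pos: [138.8, 506.1, 226.3]
tcp_rot: [-3.141, -0.0, -3.071]
contact_force: [-0.3, 0.4, -0.2]
grip_width: 46.3
finger_force: 0.0
```

Call:
arm_command(gripper=[0, 0, 0, 0, 0], dp=[[-0.78, -0.74, 0], [-0.78, -0.74, 0], [-0.78, -0.74, 0], [-0.78, -0.74, 0], [-0.78, -0.74, 0]], twist=[0, 0, 0, 0, 0])

```text
time: 1.35
tool_pos: [242.9, 419.9, 226.4]
tcp_rot: [-3.141, -0.0, -3.073]
contact_force: [0.4, -0.8, 0.5]
grip_width: 0.9
finger_force: 0.0
```

Call:
arm_command(gripper=[0, 0, 0, 0, 0], dp=[[-0.78, -0.74, 0], [-0.78, -0.74, 0], [-0.78, -0.74, 0], [-0.78, -0.74, 0], [-0.78, -0.74, 0]], twist=[0, 0, 0, 0, 0])

```text
time: 1.98
tool_pos: [346.5, 334.3, 226.4]
tcp_rot: [-3.141, -0.001, -3.073]
contact_force: [0.2, -0.5, -0.3]
grip_width: 0.4
finger_force: 0.0
```

Call:
arm_command(gripper=[0, 0, 0, 0, 0], dp=[[-0.78, -0.74, 0], [-0.78, -0.74, 0], [-0.78, -0.74, 0], [-0.78, -0.74, 0], [-0.78, -0.74, 0]], twist=[0, 0, 0, 0, 0])

```text
time: 2.6
tool_pos: [450.0, 248.7, 226.3]
tcp_rot: [-3.141, -0.001, -3.073]
contact_force: [-0.4, 0.1, 0.6]
grip_width: 0.2
finger_force: 0.0
```

Call:
arm_command(gripper=[0, 0, 0, 0, 0], dp=[[-0.78, -0.74, 0], [-0.78, -0.74, 0], [-0.78, -0.74, 0], [-0.78, -0.74, 0], [-0.78, -0.74, 0]], twist=[0, 0, 0, 0, 0])

```text
time: 3.22
tool_pos: [553.6, 163.1, 226.2]
tcp_rot: [3.142, -0.001, -3.073]
contact_force: [0.2, 0.2, -1.0]
grip_width: 0.3
finger_force: 0.0
```

```bash
cat >> h.py <<'E'
S=np.array([405.5,20.5]);SY=0.068
def st(sx,sy): 
    c,s=np.cos(SY),np.sin(SY); return S+np.array([c*sx-s*sy,s*sx+c*sy])
def tost(p):
    c,s=np.cos(SY),np.sin(SY); d=np.array(p)[:2]-S; return np.array([c*d[0]+s*d[1],-s*d[0]+c*d[1]])
def go(x,y,z,yaw=None):
    o=get_obs(); y0=o['tcp_rot'][2]; tw=0
    if yaw is not None: tw=-np.degrees((yaw-y0+np.pi/2)%np.pi-np.pi/2)/5; y0=yaw
    Rm=R.from_euler('xyz',[np.pi,0,y0]).as_matrix()
    d=Rm.T@(np.array([x,y,z])-o['tool_pos'])/25
    print('pos',o['tool_pos'].round(1),'yaw',o['tcp_rot'].round(3),'-> units',d.round(2),'twist',round(tw,2),'(xyz after twist)')
E
python3 - <<'E'
from h import *
go(*st(160,74),80,np.pi+.068); save('wrist','w0.png',s=1.25)
E
```

```text
pos [553.6 163.1 226.2] yaw [ 3.142e+00 -1.000e-03 -3.073e+00] -> units [-0.1  -2.33  5.85] twist 0.0 (xyz after twist)
```

View pics/w0.png

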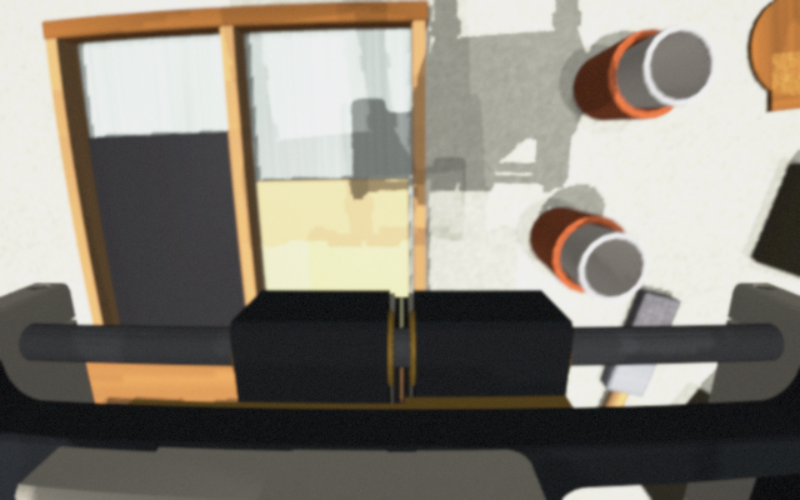

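The wrist view (800x500) shows the stop's front corners at (44,22) and (428,3), the dark shelf front at (160,134) and the pale front at (333,180). Left beaker rims are at (678,65) and (611,264).

Run:
```python
from h import *
np.set_printoptions(suppress=True,precision=1)
p=pix('wrist',[(44,22),(428,3),(160,134),(333,180),(678,65),(611,264)],[36,36,20,20,110,110],s=1.25);print(p)
for q in p[:4]: print(tost(q))
```

```text
[[ 405.3 -136.5   36. ]
 [ 382.3  168.8   36. ]
 [ 490.5  -48.9   20. ]
 [ 520.8   99.9   20. ]
 [ 426.3  324.7  110. ]
 [ 556.6  303.2  110. ]]
[ -10.8 -156.6]
[-13.  149.6]
[ 80. -75.]
[120.4  71.4]
```

Call:
arm_command(gripper=[0, 0, 0, 0, 0], dp=[[0, -0.8, 0.8], [0, -0.8, 0.8], [0, -0.7, 0.8], [0, 0, 0.8], [0, 0, 0.8]], twist=[0, 0, 0, 0, 0])

```text
time: 3.9
tool_pos: [556.7, 106.2, 125.7]
tcp_rot: [3.141, -0.001, -3.074]
contact_force: [-0.1, -0.1, -0.3]
grip_width: 0.4
finger_force: 0.0
```

```bash
sed -i 's/^S=.*/S=np.array([407.5,18.5]);SY=0.071/' h.py
```

Call:
arm_command(gripper=[0, 0, 0, 0, 0], dp=[[0, -0.1, 0.9], [0, 0, 0.9], [0, 0, 0.9], [0, 0, 0.9], [0, 0, 0.3]], twist=[0, 0, 0, 0, 0])

```text
time: 4.53
tool_pos: [556.1, 104.0, 27.7]
tcp_rot: [3.141, -0.003, -3.073]
contact_force: [1.0, -0.5, 1.0]
grip_width: 0.1
finger_force: 0.0
```

Call:
arm_command(gripper=[0, 0, 0, 0, 0], dp=[[0, 0, 0.1], [0, 0, 0.05], [0, 0, 0.05], [0, 0, 0], [0, 0, 0]], twist=[0, 0, 0, 0, 0])

```text
time: 5.15
tool_pos: [557.4, 103.9, 24.5]
tcp_rot: [3.142, 0.0, -3.073]
contact_force: [-0.0, -0.1, 0.2]
grip_width: 0.6
finger_force: 0.0
```

Call:
arm_command(gripper=[0, 0, 0, 0, 0], dp=[[0, 0, 0.05], [0, 0, 0.05], [0, 0, 0.05], [0, 0, 0], [0, 0, 0]], twist=[0, 0, 0, 0, 0])

```text
time: 5.78
tool_pos: [557.3, 103.9, 20.4]
tcp_rot: [3.142, -0.0, -3.073]
contact_force: [0.7, -0.1, -0.5]
grip_width: 0.3
finger_force: 0.0
```

Call:
arm_command(gripper=[0, 0, 0, 0, 0], dp=[[0, 0, 0.04], [0, 0, 0], [0, 0, 0], [0, 0, 0], [0, 0, 0]], twist=[0, 0, 0, 0, 0])

```text
time: 6.4
tool_pos: [557.5, 103.9, 20.3]
tcp_rot: [3.142, 0.001, -3.073]
contact_force: [-1.9, -1.5, 5.8]
grip_width: 0.6
finger_force: 3.2
```

Call:
arm_command(gripper=[0, 0, 0, 0, 0], dp=[[0, 0, 0.04], [0, 0, 0], [0, 0, 0], [0, 0, 0], [0, 0, 0]], twist=[0, 0, 0, 0, 0])

```text
time: 7.02
tool_pos: [558.0, 104.0, 20.2]
tcp_rot: [3.142, 0.002, -3.073]
contact_force: [-3.2, 0.2, 13.0]
grip_width: 0.5
finger_force: 6.4
```

Call:
arm_command(gripper=[0, 0, 0, 0, 0], dp=[[0.2, 0, 0], [0.4, 0, 0], [0.4, 0, 0], [0.4, 0, 0], [0.3, 0, 0]], twist=[0, 0, 0, 0, 0])

```text
time: 7.65
tool_pos: [517.2, 101.1, 20.3]
tcp_rot: [-3.142, 0.006, -3.073]
contact_force: [2.4, 0.0, 7.9]
grip_width: 0.4
finger_force: 4.4
```

Call:
arm_command(gripper=[0, 0, 0, 0, 0], dp=[[0.2, 0, 0.02], [0.3, 0, 0], [0.4, 0, 0], [0.4, 0, 0], [0.3, 0, 0]], twist=[0, 0, 0, 0, 0])

```text
time: 8.28
tool_pos: [478.2, 98.4, 20.2]
tcp_rot: [-3.141, 0.008, -3.073]
contact_force: [2.8, 0.1, 12.3]
grip_width: 0.4
finger_force: 6.5
```

Call:
arm_command(gripper=[0, 0, 0, 0, 0], dp=[[0.2, 0, 0], [0.2, 0, 0], [0.2, 0, 0], [0, 0, 0], [0, 0, 0]], twist=[0, 0, 0, 0, 0])

```text
time: 8.9
tool_pos: [463.0, 97.4, 20.2]
tcp_rot: [-3.142, 0.007, -3.073]
contact_force: [-0.4, -0.1, 16.2]
grip_width: 0.3
finger_force: 8.3
```

Call:
arm_command(gripper=[0, 0, 0, 0, 0], dp=[[0.15, 0, -0.01], [0.2, 0, 0], [0.2, 0, 0], [0.1, 0, 0], [0, 0, 0]], twist=[0, 0, 0, 0, 0])

```text
time: 9.52
tool_pos: [446.8, 96.3, 20.2]
tcp_rot: [-3.142, 0.007, -3.073]
contact_force: [1.7, 0.7, 13.9]
grip_width: 0.6
finger_force: 7.2
```

Call:
arm_command(gripper=[0, 0, 0, 0, 0], dp=[[0.15, 0, 0], [0.15, 0, 0], [0, 0, 0], [0, 0, 0], [0, 0, 0]], twist=[0, 0, 0, 0, 0])

```text
time: 10.15
tool_pos: [439.3, 95.8, 20.2]
tcp_rot: [-3.141, 0.007, -3.073]
contact_force: [1.6, 0.2, 15.5]
grip_width: 0.3
finger_force: 7.7
```

Call:
arm_command(gripper=[0, 0, 0, 0, 0], dp=[[0.1, 0, 0], [0.1, 0, 0], [0, 0, 0], [0, 0, 0], [0, 0, 0]], twist=[0, 0, 0, 0, 0])

```text
time: 10.78
tool_pos: [435.0, 95.4, 20.2]
tcp_rot: [-3.141, 0.009, -3.073]
contact_force: [3.4, 0.9, 13.0]
grip_width: 0.4
finger_force: 6.7
```

Call:
arm_command(gripper=[0, 0, 0, 0, 0], dp=[[0.1, 0, 0], [0.1, 0, 0], [0, 0, 0], [0, 0, 0], [0, 0, 0]], twist=[0, 0, 0, 0, 0])

```text
time: 11.4
tool_pos: [430.2, 95.1, 20.2]
tcp_rot: [-3.142, 0.009, -3.074]
contact_force: [3.1, 0.2, 12.7]
grip_width: 0.6
finger_force: 6.6
```

Call:
arm_command(gripper=[0, 0, 0, 0, 0], dp=[[0, 0, -0.5], [0, 0, -1], [0, 0, -1], [0, 0, -1], [0, 0, -1]], twist=[0, 0, 0, 0, 0])

```text
time: 12.02
tool_pos: [425.8, 94.9, 131.8]
tcp_rot: [3.142, -0.001, -3.073]
contact_force: [0.4, 0.1, -0.8]
grip_width: 0.2
finger_force: 0.0
```

Call:
arm_command(gripper=[0, 0, 0, 0, 0], dp=[[-0.8, -1, 0], [-0.8, -1, 0], [-0.8, -1, 0], [-0.8, -1, 0], [-0.8, -1, 0]], twist=[0, 0, 0, 0, 0])

```text
time: 12.65
tool_pos: [534.8, -23.7, 130.9]
tcp_rot: [3.141, -0.001, -3.073]
contact_force: [0.1, 0.3, 1.1]
grip_width: 0.7
finger_force: 0.0
```

Run:
```python
from h import *
save('wrist','w1.png',s=1.25)
go(*st(135,-74),25,np.pi+.071)
```

```text
pos [537.6 -26.5 131.1] yaw [-3.140e+00  2.000e-03 -3.075e+00] -> units [-0.34 -0.79  4.24] twist -0.05 (xyz after twist)
```

View pics/w1.png

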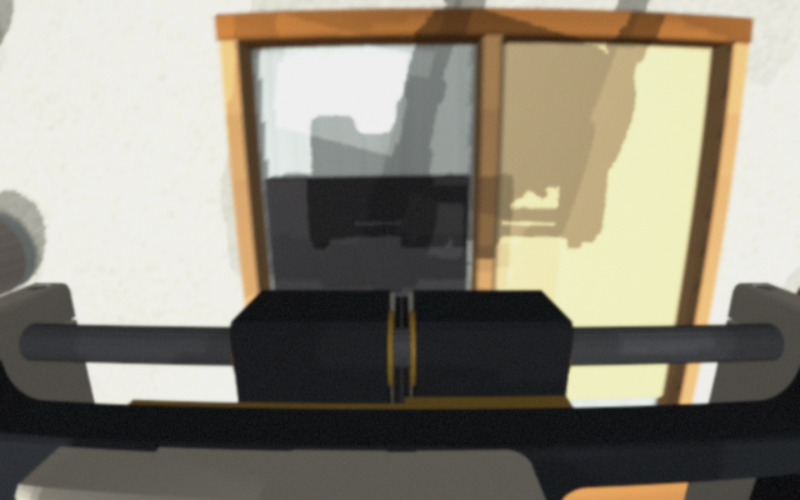

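The pale shelf now reaches the stop with no bare deck in front (edge around (610,42)). The dark front edge is still at (370,177). Next I'll press the dark shelf.

Call:
arm_command(gripper=[0, 0, 0, 0, 0], dp=[[-0.34, -0.79, 0.6], [0, 0, 1], [0, 0, 1], [0, 0, 1], [0, 0, 0.6]], twist=[0, 0, 0, 0, 0])

```text
time: 13.32
tool_pos: [543.2, -42.1, 23.8]
tcp_rot: [3.141, -0.003, -3.073]
contact_force: [-0.1, 1.0, -0.6]
grip_width: 0.8
finger_force: 0.0
```

Call:
arm_command(gripper=[0, 0, 0, 0, 0], dp=[[0, 0, 0.1], [0, 0, 0.04], [0, 0, 0], [0, 0, 0], [0, 0, 0]], twist=[0, 0, 0, 0, 0])

```text
time: 13.95
tool_pos: [544.6, -42.1, 22.6]
tcp_rot: [-3.141, 0.001, -3.073]
contact_force: [-0.9, -0.3, -0.3]
grip_width: 0.6
finger_force: 0.0
```

Call:
arm_command(gripper=[0, 0, 0, 0, 0], dp=[[0, 0, 0.04], [0, 0, 0], [0, 0, 0], [0, 0, 0], [0, 0, 0]], twist=[0, 0, 0, 0, 0])

```text
time: 14.58
tool_pos: [544.5, -42.1, 21.2]
tcp_rot: [3.141, 0.0, -3.073]
contact_force: [0.2, -0.8, 0.7]
grip_width: 0.4
finger_force: 0.0
```

Call:
arm_command(gripper=[0, 0, 0, 0, 0], dp=[[0, 0, 0.05], [0, 0, 0.06], [0, 0, 0], [0, 0, 0], [0, 0, 0]], twist=[0, 0, 0, 0, 0])

```text
time: 15.2
tool_pos: [545.3, -42.3, 20.2]
tcp_rot: [-3.141, 0.002, -3.073]
contact_force: [-1.3, 0.4, 14.5]
grip_width: 0.6
finger_force: 6.9
```

Drag about 80 mm, watching the force.

Call:
arm_command(gripper=[0, 0, 0, 0, 0], dp=[[0.2, 0, 0.01], [0.4, 0, 0], [0.4, 0, 0.01], [0.4, 0, 0], [0.3, 0, 0]], twist=[0, 0, 0, 0, 0])

```text
time: 15.82
tool_pos: [505.0, -45.7, 20.2]
tcp_rot: [-3.139, 0.008, -3.074]
contact_force: [3.3, -0.1, 13.4]
grip_width: 0.2
finger_force: 6.4
```

Call:
arm_command(gripper=[0, 0, 0, 0, 0], dp=[[0.3, 0, 0], [0.3, 0, 0], [0.3, 0, 0], [0.2, 0, 0], [0, 0, 0]], twist=[0, 0, 0, 0, 0])

```text
time: 16.45
tool_pos: [477.3, -47.7, 20.2]
tcp_rot: [-3.139, 0.007, -3.074]
contact_force: [1.2, -0.3, 16.5]
grip_width: 0.4
finger_force: 8.3
```

Call:
arm_command(gripper=[0, 0, 0, 0, 0], dp=[[0.15, 0, 0], [0.15, 0, 0], [0.1, 0, 0], [0, 0, 0], [0, 0, 0]], twist=[0, 0, 0, 0, 0])

```text
time: 17.08
tool_pos: [467.9, -48.4, 20.2]
tcp_rot: [-3.139, 0.008, -3.074]
contact_force: [2.1, -0.5, 16.9]
grip_width: 0.0
finger_force: 8.1
```

Call:
arm_command(gripper=[0, 0, 0, 0, 0], dp=[[0.1, 0, -0.01], [0.1, 0, 0], [0.1, 0, 0], [0.05, 0, 0], [0, 0, 0]], twist=[0, 0, 0, 0, 0])

```text
time: 17.7
tool_pos: [459.6, -49.0, 20.2]
tcp_rot: [-3.139, 0.008, -3.074]
contact_force: [3.3, 0.1, 12.2]
grip_width: 0.2
finger_force: 6.3
```

Call:
arm_command(gripper=[0, 0, 0, 0, 0], dp=[[0.05, 0, 0], [0.05, 0, 0], [0.05, 0, 0], [0.05, 0, 0], [0, 0, 0]], twist=[0, 0, 0, 0, 0])

```text
time: 18.32
tool_pos: [454.7, -49.4, 20.2]
tcp_rot: [-3.139, 0.009, -3.074]
contact_force: [3.9, 0.4, 12.3]
grip_width: 0.3
finger_force: 6.2
```

Call:
arm_command(gripper=[0, 0, 0, 0, 0], dp=[[0, 0, -0.5], [0, 0, -1], [0, 0, -1], [0, 0, -1], [0, 0, -1]], twist=[0, 0, 0, 0, 0])

```text
time: 18.95
tool_pos: [450.3, -48.3, 131.8]
tcp_rot: [3.141, -0.001, -3.073]
contact_force: [0.3, 0.0, -0.1]
grip_width: 0.7
finger_force: 0.0
```

Call:
arm_command(gripper=[90, 90, 90, 90, 90], dp=[[-0.5, 0.7, -1], [-0.5, 0.7, -1], [-0.5, 0.7, -1], [-0.5, 0.7, -1], [-0.5, 0.7, -0.5]], twist=[0, 0, 0, 0, 0])

```text
time: 19.58
tool_pos: [507.4, 43.7, 244.9]
tcp_rot: [-3.141, 0.001, -3.073]
contact_force: [-0.5, 0.5, -0.2]
grip_width: 46.1
finger_force: 0.0
```

Run:
```python
from h import *
print(get_obs()['tool_pos']); import pickle; pickle.dump(get_obs(),open('o2','wb'))
save('wrist','w2.png',s=1.25)
```

```text
[507.42469641  43.72385057 244.88330674]
```

View pics/w2.png

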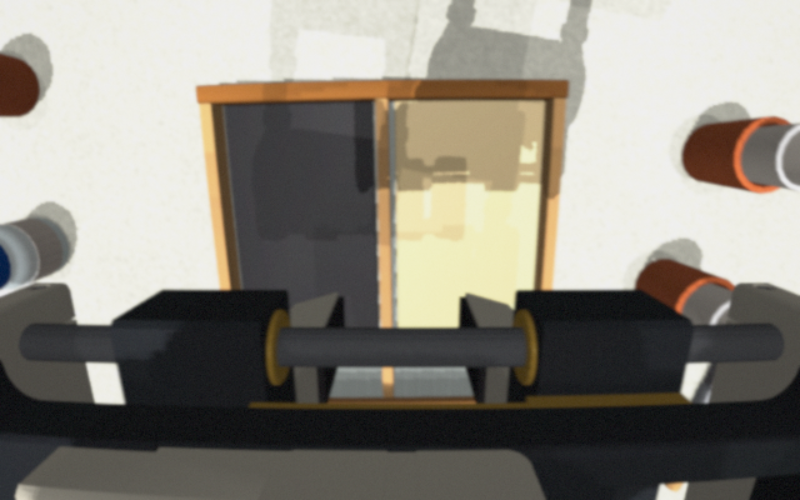

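The fingers are out of the way: both shelves lie against the stop (dark front around (300,103), pale around (470,100)) and their rear edges are level near row 366. Next I'll hover near the first left pot.

Call:
arm_command(gripper=[90, 90, 90, 90, 90], dp=[[0, 0.75, 0.1], [0, 0.75, 0.1], [0, 0.75, 0.1], [0, 0.75, 0.1], [0, 0.75, 0.1]], twist=[0, 0, 0, 0, 0])

```text
time: 20.25
tool_pos: [500.7, 137.9, 230.4]
tcp_rot: [3.142, -0.0, -3.073]
contact_force: [0.1, -0.0, -0.2]
grip_width: 90.0
finger_force: 0.0
```

Call:
arm_command(gripper=[90, 90, 90, 90, 90], dp=[[0, 0.75, 0.1], [0, 0.75, 0.1], [0, 0.75, 0.1], [0, 0.75, 0.1], [0, 0.75, 0.1]], twist=[0, 0, 0, 0, 0])

```text
time: 20.88
tool_pos: [494.4, 231.4, 218.0]
tcp_rot: [3.142, 0.0, -3.073]
contact_force: [0.5, -0.2, -0.4]
grip_width: 89.9
finger_force: 0.0
```

Call:
arm_command(gripper=[90, 90, 90, 90, 90], dp=[[0, 0.75, 0.1], [0, 0.75, 0.1], [0, 0.75, 0.1], [0, 0.75, 0.1], [0, 0.75, 0.1]], twist=[0, 0, 0, 0, 0])

```text
time: 21.5
tool_pos: [488.1, 324.9, 205.6]
tcp_rot: [3.142, 0.0, -3.073]
contact_force: [0.6, -0.5, -0.6]
grip_width: 90.0
finger_force: 0.0
```

Run:
```python
from h import *
import pickle
np.set_printoptions(suppress=True,precision=1)
o=pickle.load(open('o2','rb'))
for q in pix('wrist',[(350,366),(440,366),(300,103),(470,100)],[20]*4,o,1.25): print(tost(q))
print(get_obs()['tool_pos']); save('wrist','w3.png',s=1.25)
```

```text
[246.9 -33.9]
[247.2  56.1]
[ -2.6 -69.2]
[-4.4 77. ]
[488.1 324.9 205.6]
```

View pics/w3.png

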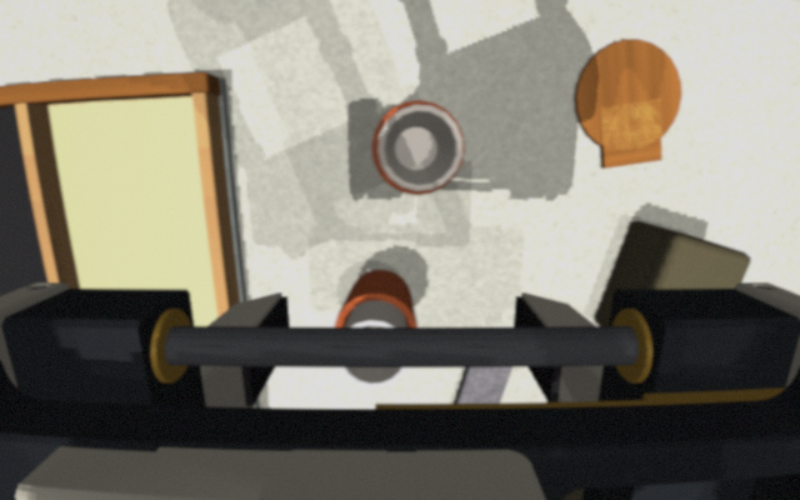

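Beaker A's rim is centred at (419,148), and B's lies beneath the gripper rod around (374,352).

Run:
```python
from h import *
p=pix('wrist',[(420,148),(374,352)],[110]*2,s=1.25);print(p.round(1))
go(p[0][0],p[0][1],80,np.pi+.07)
```

```text
[[421.5 332.8 110. ]
 [552.4 313.2 110. ]]
pos [487.5 326.8 205.1] yaw [ 3.14  -0.    -3.072] -> units [2.62 0.42 5.  ] twist -0.01 (xyz after twist)
```

Call:
arm_command(gripper=[90, 90, 90, 90, 90], dp=[[0.85, 0.12, 0.3], [0.85, 0.12, 0.3], [0.85, 0.12, 0.4], [0, 0, 0.5], [0, 0, 0]], twist=[0, 0, 0, 0, 0])

```text
time: 22.18
tool_pos: [424.2, 328.1, 167.4]
tcp_rot: [-3.141, -0.001, -3.073]
contact_force: [0.9, 0.6, 0.7]
grip_width: 90.1
finger_force: 0.0
```

Call:
arm_command(gripper=[90, 90, 90, 90, 90], dp=[[0, 0, 0.9], [0, 0, 0.9], [0, 0, 0.9], [0, 0, 0.7], [0, 0, 0]], twist=[0, 0, 0, 0, 0])

```text
time: 22.8
tool_pos: [424.2, 327.9, 82.3]
tcp_rot: [-3.141, -0.002, -3.074]
contact_force: [0.3, 0.3, 0.5]
grip_width: 89.9
finger_force: 0.0
```

Call:
arm_command(gripper=[40, 40, 40, 40, 40], dp=[[0, 0, 0], [0, 0, 0], [0, 0, 0], [0, 0, 0], [0, 0, 0]], twist=[0, 0, 0, 0, 0])

```text
time: 23.42
tool_pos: [424.1, 328.6, 83.5]
tcp_rot: [3.141, 0.001, -3.073]
contact_force: [0.4, 0.6, 0.5]
grip_width: 48.6
finger_force: 30.0
```

Call:
arm_command(gripper=[30, 30, 30, 30, 30], dp=[[0, 0, 0], [0, 0, 0], [0, 0, 0], [0, 0, 0], [0, 0, 0]], twist=[0, 0, 0, 0, 0])

```text
time: 24.05
tool_pos: [424.1, 328.6, 83.4]
tcp_rot: [3.141, 0.001, -3.073]
contact_force: [0.1, 2.2, 2.8]
grip_width: 48.7
finger_force: 30.0
```

Call:
arm_command(gripper=[30, 30, 30, 30, 30], dp=[[0, 0, -0.4], [0, 0, -0.6], [0, 0, -0.8], [0, 0, -1], [0, 0, -1]], twist=[0, 0, 0, 0, 0])

```text
time: 24.68
tool_pos: [423.8, 327.9, 179.8]
tcp_rot: [-3.141, -0.0, -3.073]
contact_force: [0.1, -0.9, -1.7]
grip_width: 48.7
finger_force: 30.0
```

Call:
arm_command(gripper=[30, 30, 30, 30, 30], dp=[[-0.2, -0.3, -0.5], [-0.4, -0.6, 0], [-0.4, -0.7, 0], [-0.4, -0.7, 0], [-0.4, -0.7, 0]], twist=[0, 0, 0, 0, 0])

```text
time: 25.3
tool_pos: [474.6, 254.9, 190.0]
tcp_rot: [-3.141, -0.001, -3.074]
contact_force: [-0.5, 0.9, -2.1]
grip_width: 49.2
finger_force: 30.0
```

Call:
arm_command(gripper=[30, 30, 30, 30, 30], dp=[[-0.45, -0.7, 0], [-0.45, -0.7, 0], [-0.45, -0.7, 0], [-0.45, -0.7, 0], [-0.45, -0.7, 0]], twist=[0, 0, 0, 0, 0])

```text
time: 25.92
tool_pos: [536.9, 172.0, 190.7]
tcp_rot: [3.141, 0.0, -3.073]
contact_force: [-0.2, -0.3, -1.1]
grip_width: 48.8
finger_force: 30.0
```

Call:
arm_command(gripper=[30, 30, 30, 30, 30], dp=[[-0.45, -0.7, 0], [-0.45, -0.7, 0], [-0.45, -0.7, 0], [-0.4, -0.5, 0], [0, -0.2, 0]], twist=[0, 0, 0, 0, 0])

```text
time: 26.55
tool_pos: [585.1, 105.4, 190.5]
tcp_rot: [3.141, -0.0, -3.074]
contact_force: [-0.0, -0.5, -1.1]
grip_width: 48.9
finger_force: 30.0
```

```bash
sed -i 's/^S=.*/S=np.array([406,19]);SY=0.071/' h.py
python3 - <<'E'
from h import *
print(get_obs()['grip_width'],get_obs()['contact_force']); go(*st(185,74),82,np.pi+.07)
E
```

```text
48.88399094508487 [-0.01144509 -0.4770237  -1.13421176]
pos [585.1 105.4 190.5] yaw [ 3.141 -0.    -3.074] -> units [-0.01  0.02  4.34] twist -0.03 (xyz after twist)
```

Call:
arm_command(gripper=[30, 30, 30, 30, 30], dp=[[0, 0, 1], [0, 0, 1], [0, 0, 1], [0, 0, 0.9], [0, 0, 0.4]], twist=[0, 0, 0, 0, 0])

```text
time: 27.18
tool_pos: [583.5, 106.6, 82.0]
tcp_rot: [3.141, -0.002, -3.073]
contact_force: [0.2, 1.1, -0.6]
grip_width: 49.1
finger_force: 30.0
```

Call:
arm_command(gripper=[30, 30, 30, 30, 30], dp=[[0, 0, 0.05], [0, 0, 0.05], [0, 0, 0], [0, 0, 0], [0, 0, 0]], twist=[0, 0, 0, 0, 0])

```text
time: 27.8
tool_pos: [584.6, 106.2, 81.0]
tcp_rot: [3.142, 0.001, -3.073]
contact_force: [0.3, -0.5, -1.7]
grip_width: 49.3
finger_force: 30.0
```

Call:
arm_command(gripper=[30, 30, 30, 30, 30], dp=[[0, 0, 0.05], [0, 0, 0.04], [0, 0, 0.03], [0, 0, 0], [0, 0, 0]], twist=[0, 0, 0, 0, 0])

```text
time: 28.42
tool_pos: [584.9, 106.3, 78.4]
tcp_rot: [3.142, 0.001, -3.073]
contact_force: [-0.6, 0.5, 6.3]
grip_width: 49.1
finger_force: 30.0
```

Call:
arm_command(gripper=[66, 66, 66, 66, 66], dp=[[0, 0, 0], [0, 0, 0], [0, 0, 0], [0, 0, -0.3], [0, 0, -0.6]], twist=[0, 0, 0, 0, 0])

```text
time: 29.05
tool_pos: [584.2, 106.2, 100.6]
tcp_rot: [3.142, -0.001, -3.073]
contact_force: [0.3, 0.5, -0.1]
grip_width: 65.9
finger_force: 0.0
```

Call:
arm_command(gripper=[66, 66, 90, 90, 90], dp=[[0, 0, -1], [0, 0, -1], [0, 0, -1], [-0.3, 0.5, -0.8], [-0.3, 0.8, 0]], twist=[0, 0, 0, 0, 0])

```text
time: 29.68
tool_pos: [598.6, 140.1, 198.1]
tcp_rot: [3.141, 0.005, -3.075]
contact_force: [-0.0, -0.3, -0.5]
grip_width: 88.5
finger_force: 0.0
```

Call:
arm_command(gripper=[90, 90, 90, 90, 90], dp=[[-0.3, 0.9, 0], [-0.3, 0.9, 0], [-0.3, 0.9, 0], [-0.3, 0.9, 0], [0, 0.9, 0]], twist=[0, 0, 0, 0, 0])

```text
time: 30.3
tool_pos: [619.0, 255.9, 193.6]
tcp_rot: [-3.141, -0.002, -3.073]
contact_force: [-0.4, -0.6, 0.2]
grip_width: 90.0
finger_force: 0.0
```

Call:
arm_command(gripper=[90, 90, 90, 90, 90], dp=[[0, 0.8, 0], [0, 0.8, 0], [0, 0.6, 0], [0, 0, 0], [0, 0, 0]], twist=[0, 0, 0, 0, 0])

```text
time: 30.92
tool_pos: [615.8, 308.3, 195.3]
tcp_rot: [-3.141, 0.0, -3.074]
contact_force: [0.5, -0.3, -0.2]
grip_width: 90.2
finger_force: 0.0
```

Run:
```python
from h import *
print(get_obs()['tool_pos'],get_obs()['time']); save('wrist','w4.png',s=1.25)
```

```text
[615.81998829 308.31142309 195.26871932] 30.925
```

View pics/w4.png

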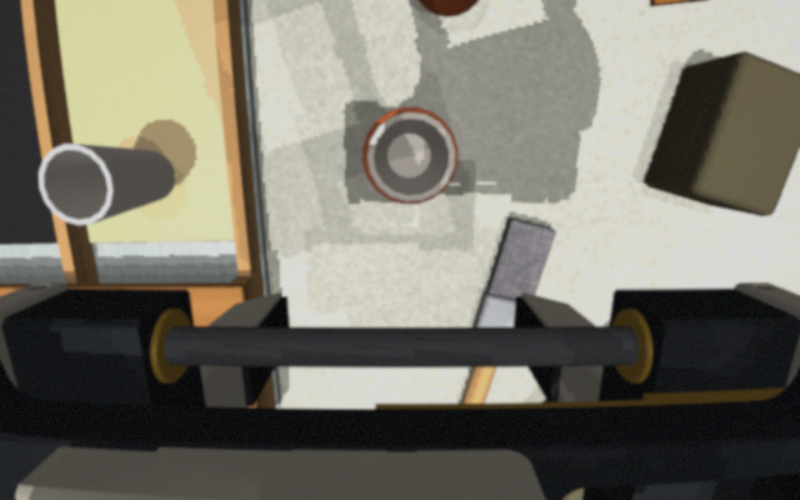

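Beaker A stands upright, mid-shelf (foot around (160,172)). Beaker B's rim is centred at (411,155). I'll also check the automatic rim position from the earlier placement.

Run:
```python
from h import *
p=pix('wrist',[(411,155),(75,184)],[110,105],s=1.25);print(p.round(1),tost(p[1]))
go(p[0][0],p[0][1],83,np.pi+.07)
```

```text
[[554.1 308.9 110. ]
 [582.3 107.4 105. ]] [182.13843838  75.64552929]
pos [615.9 308.1 195.3] yaw [-3.141  0.    -3.074] -> units [2.46 0.21 4.49] twist -0.03 (xyz after twist)
```

Call:
arm_command(gripper=[90, 90, 90, 90, 90], dp=[[0.8, 0.07, 0.3], [0.8, 0.1, 0.3], [0.77, 0, 0.3], [0, 0, 0.2], [0, 0, 0]], twist=[0, 0, 0, 0, 0])

```text
time: 31.6
tool_pos: [557.0, 308.6, 167.7]
tcp_rot: [-3.142, 0.0, -3.074]
contact_force: [-0.2, -0.2, -0.5]
grip_width: 90.1
finger_force: 0.0
```

Call:
arm_command(gripper=[90, 90, 90, 90, 90], dp=[[0, 0, 0.9], [0, 0, 0.9], [0, 0, 0.9], [0, 0, 0.7], [0, 0, 0]], twist=[0, 0, 0, 0, 0])

```text
time: 32.22
tool_pos: [556.1, 308.6, 81.4]
tcp_rot: [-3.141, -0.002, -3.074]
contact_force: [0.4, -0.7, 0.3]
grip_width: 89.8
finger_force: 0.0
```

Call:
arm_command(gripper=[30, 30, 30, 30, 30], dp=[[0, 0, 0], [0, 0, 0], [0, 0, 0], [0, 0, 0], [0, 0, 0]], twist=[0, 0, 0, 0, 0])

```text
time: 32.85
tool_pos: [556.4, 309.2, 83.0]
tcp_rot: [3.141, 0.001, -3.073]
contact_force: [0.1, 0.7, 1.0]
grip_width: 48.4
finger_force: 30.0
```

Call:
arm_command(gripper=[30, 30, 30, 30, 30], dp=[[0, 0, 0], [0, 0, 0], [0, 0, 0], [0, 0, -0.2], [0, 0, -0.4]], twist=[0, 0, 0, 0, 0])

```text
time: 33.48
tool_pos: [555.8, 308.7, 97.4]
tcp_rot: [-3.141, -0.002, -3.073]
contact_force: [0.2, -0.1, -0.6]
grip_width: 48.6
finger_force: 30.0
```

Call:
arm_command(gripper=[30, 30, 30, 30, 30], dp=[[0, 0, -0.7], [0, 0, -1], [0, 0, -1], [0.1, -0.3, -0.9], [0.2, -0.6, 0]], twist=[0, 0, 0, 0, 0])

```text
time: 34.1
tool_pos: [551.3, 286.3, 190.5]
tcp_rot: [3.14, 0.005, -3.073]
contact_force: [0.6, -0.6, -1.2]
grip_width: 48.4
finger_force: 30.0
```

Call:
arm_command(gripper=[30, 30, 30, 30, 30], dp=[[0.2, -0.8, 0], [0.2, -0.8, 0], [0.2, -0.8, 0], [0.2, -0.8, 0], [0.2, -0.8, 0]], twist=[0, 0, 0, 0, 0])

```text
time: 34.72
tool_pos: [532.0, 183.2, 187.7]
tcp_rot: [3.142, -0.0, -3.074]
contact_force: [0.7, 0.6, -0.3]
grip_width: 48.1
finger_force: 30.0
```

Call:
arm_command(gripper=[30, 30, 30, 30, 30], dp=[[0.2, -0.8, 0], [0.2, -0.8, 0], [0.2, -0.8, 0], [0.2, -0.6, 0], [0, -0.2, 0]], twist=[0, 0, 0, 0, 0])

```text
time: 35.35
tool_pos: [517.5, 102.4, 187.8]
tcp_rot: [3.141, 0.0, -3.075]
contact_force: [0.6, 0.1, -0.3]
grip_width: 48.7
finger_force: 30.0
```

Run:
```python
from h import *
print(get_obs()['grip_width']); go(*st(118,74),79,np.pi+.07)
```

```text
48.71041391937065
pos [517.5 102.4 187.8] yaw [ 3.141  0.    -3.075] -> units [-0.03 -0.05  4.35] twist -0.03 (xyz after twist)
```

Call:
arm_command(gripper=[30, 30, 30, 30, 30], dp=[[0, 0, 1], [0, 0, 1], [0, 0, 1], [0, 0, 0.9], [0, 0, 0.3]], twist=[0, 0, 0, 0, 0])

```text
time: 35.98
tool_pos: [517.2, 103.7, 81.5]
tcp_rot: [3.141, -0.002, -3.073]
contact_force: [0.0, -0.2, -1.5]
grip_width: 48.5
finger_force: 30.0
```

Call:
arm_command(gripper=[30, 30, 30, 30, 30], dp=[[0, 0, 0.1], [0, 0, 0.05], [0, 0, 0.03], [0, 0, 0], [0, 0, 0]], twist=[0, 0, 0, 0, 0])

```text
time: 36.6
tool_pos: [517.9, 103.4, 78.5]
tcp_rot: [3.142, 0.001, -3.073]
contact_force: [0.5, 1.0, -0.8]
grip_width: 48.7
finger_force: 30.0
```

Call:
arm_command(gripper=[30, 30, 30, 66, 66], dp=[[0, 0, 0.03], [0, 0, 0.02], [0, 0, 0], [0, 0, 0], [0, 0, 0]], twist=[0, 0, 0, 0, 0])

```text
time: 37.22
tool_pos: [517.7, 103.4, 76.9]
tcp_rot: [3.142, 0.0, -3.073]
contact_force: [-0.1, -0.4, -1.1]
grip_width: 63.2
finger_force: 0.0
```

Call:
arm_command(gripper=[66, 66, 66, 66, 66], dp=[[0, 0, 0], [0, 0, -0.4], [0, 0, -0.8], [0, 0, -1], [0, 0, -1]], twist=[0, 0, 0, 0, 0])

```text
time: 37.85
tool_pos: [517.8, 103.4, 158.3]
tcp_rot: [3.142, 0.0, -3.073]
contact_force: [0.0, -0.1, 0.1]
grip_width: 66.2
finger_force: 0.0
```

Call:
arm_command(gripper=[90, 90, 90, 90, 90], dp=[[0, -0.3, -1], [0.1, -0.6, -0.2], [0.15, -0.9, 0], [0.15, -0.9, 0], [0.2, -0.9, 0]], twist=[0, 0, 0, 0, 0])

```text
time: 38.48
tool_pos: [508.2, 11.3, 186.2]
tcp_rot: [3.141, -0.001, -3.074]
contact_force: [-0.5, -0.0, 0.2]
grip_width: 89.9
finger_force: 0.0
```

Call:
arm_command(gripper=[90, 90, 90, 90, 90], dp=[[0.2, -0.95, 0], [0.2, -0.95, 0], [0.2, -0.95, 0], [0.2, -0.95, 0], [0.2, -0.95, 0]], twist=[0, 0, 0, 0, 0])

```text
time: 39.1
tool_pos: [491.1, -108.8, 186.2]
tcp_rot: [3.141, -0.001, -3.074]
contact_force: [0.7, 0.7, -0.6]
grip_width: 89.8
finger_force: 0.0
```

Call:
arm_command(gripper=[90, 90, 90, 90, 90], dp=[[0.2, -0.95, 0], [0.2, -0.95, 0], [0.2, -0.95, 0], [0.2, -0.95, 0], [0.2, -0.95, 0]], twist=[0, 0, 0, 0, 0])

```text
time: 39.72
tool_pos: [474.2, -228.8, 186.1]
tcp_rot: [3.141, -0.001, -3.074]
contact_force: [0.1, 0.0, 0.1]
grip_width: 90.3
finger_force: 0.0
```

Call:
arm_command(gripper=[90, 90, 90, 90, 90], dp=[[0.2, -0.95, 0], [0.2, -0.95, 0], [0.2, -0.95, 0], [0.1, -0.95, 0], [0, 0, 0]], twist=[0, 0, 0, 0, 0])

```text
time: 40.35
tool_pos: [463.6, -325.4, 186.3]
tcp_rot: [3.141, -0.0, -3.076]
contact_force: [-0.6, 0.0, 0.4]
grip_width: 89.8
finger_force: 0.0
```

Run:
```python
from h import *
print(get_obs()['tool_pos'],get_obs()['time'],get_obs()['joint_positions'].round(2)); save('wrist','w5.png',s=1.25)
```

```text
[ 463.62219498 -325.38027316  186.31128865] 40.35 [-0.75  0.45  1.47 -0.    1.22 -2.38]
```

View pics/w5.png

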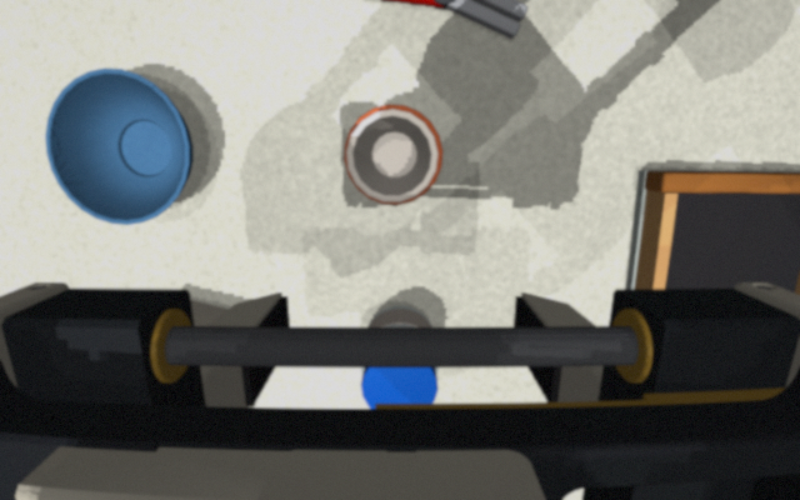

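Beaker C's rim is centred at (394,155), the jar is well behind at (400,385) and the bowl is clear at (118,145).

Run:
```python
from h import *
p=pix('wrist',[(394,155)],[110],s=1.25);print(p.round(1))
go(p[0][0]+2.4,p[0][1]-1,83,np.pi+.07)
```

```text
[[ 402.4 -332.6  110. ]]
pos [ 463.7 -324.2  186.3] yaw [ 3.141e+00 -1.000e-03 -3.075e+00] -> units [ 2.38 -0.21  4.13] twist -0.04 (xyz after twist)
```

Call:
arm_command(gripper=[90, 90, 90, 90, 90], dp=[[0.8, -0.1, 0.2], [0.8, -0.1, 0.2], [0.78, 0, 0.2], [0, 0, 0.2], [0, 0, 0]], twist=[0, 0, 0, 0, 0])

```text
time: 41.02
tool_pos: [405.7, -332.2, 166.7]
tcp_rot: [3.141, 0.0, -3.073]
contact_force: [-0.3, 0.4, -0.4]
grip_width: 89.8
finger_force: 0.0
```

Call:
arm_command(gripper=[90, 90, 90, 90, 90], dp=[[0, 0, 0.9], [0, 0, 0.9], [0, 0, 0.9], [0, 0, 0.6], [0, 0, 0]], twist=[0, 0, 0, 0, 0])

```text
time: 41.65
tool_pos: [405.2, -332.2, 83.6]
tcp_rot: [3.14, -0.001, -3.073]
contact_force: [0.4, -0.4, -0.1]
grip_width: 90.1
finger_force: 0.0
```

Call:
arm_command(gripper=[30, 30, 30, 30, 30], dp=[[0, 0, 0], [0, 0, 0], [0, 0, 0], [0, 0, 0], [0, 0, 0]], twist=[0, 0, 0, 0, 0])

```text
time: 42.28
tool_pos: [405.3, -333.0, 84.7]
tcp_rot: [-3.141, 0.0, -3.073]
contact_force: [0.2, -0.6, -0.0]
grip_width: 48.7
finger_force: 30.0
```

Call:
arm_command(gripper=[30, 30, 30, 30, 30], dp=[[0, 0, 0], [0, 0, 0], [0, 0, 0], [0, 0, -0.2], [0, 0, -0.4]], twist=[0, 0, 0, 0, 0])

```text
time: 42.9
tool_pos: [404.8, -332.2, 99.3]
tcp_rot: [3.14, -0.001, -3.073]
contact_force: [-0.6, -0.3, -1.4]
grip_width: 48.8
finger_force: 30.0
```

Call:
arm_command(gripper=[30, 30, 30, 30, 30], dp=[[0, 0, -0.7], [0, 0, -1], [0, 0, -1], [-0.1, 0.3, -0.9], [-0.1, 0.6, 0]], twist=[0, 0, 0, 0, 0])

```text
time: 43.52
tool_pos: [409.3, -310.3, 191.2]
tcp_rot: [-3.139, 0.003, -3.074]
contact_force: [-0.0, -0.1, -1.5]
grip_width: 48.6
finger_force: 30.0
```

Call:
arm_command(gripper=[30, 30, 30, 30, 30], dp=[[-0.2, 0.95, 0], [-0.2, 0.95, 0], [-0.2, 0.95, 0], [-0.2, 0.95, 0], [-0.2, 0.95, 0]], twist=[0, 0, 0, 0, 0])

```text
time: 44.15
tool_pos: [424.8, -187.8, 188.4]
tcp_rot: [3.14, -0.002, -3.073]
contact_force: [0.7, -0.4, -0.8]
grip_width: 49.0
finger_force: 30.0
```

Call:
arm_command(gripper=[30, 30, 30, 30, 30], dp=[[-0.2, 0.95, 0], [-0.2, 0.95, 0], [-0.2, 0.95, 0], [-0.2, 0.95, 0], [-0.2, 0.95, 0]], twist=[0, 0, 0, 0, 0])

```text
time: 44.78
tool_pos: [441.3, -67.9, 188.4]
tcp_rot: [3.14, -0.002, -3.073]
contact_force: [0.6, -0.8, -1.2]
grip_width: 48.6
finger_force: 30.0
```

Call:
arm_command(gripper=[30, 30, 30, 30, 30], dp=[[-0.2, 0.95, 0], [-0.2, 0.95, 0], [-0.2, 0.95, 0], [-0.2, 0.95, 0], [0, 0.95, 0]], twist=[0, 0, 0, 0, 0])

```text
time: 45.4
tool_pos: [453.1, 51.6, 188.4]
tcp_rot: [3.141, -0.002, -3.073]
contact_force: [-0.6, 0.6, -1.1]
grip_width: 48.9
finger_force: 30.0
```

Call:
arm_command(gripper=[30, 30, 30, 30, 30], dp=[[0, 0.8, 0], [0, 0.6, 0], [0, 0.4, 0], [0, 0, 0], [0, 0, 0]], twist=[0, 0, 0, 0, 0])

```text
time: 46.02
tool_pos: [451.1, 94.8, 189.4]
tcp_rot: [-3.141, -0.0, -3.074]
contact_force: [-0.4, 0.3, -0.7]
grip_width: 48.7
finger_force: 30.0
```

Run:
```python
from h import *
print(get_obs()['grip_width']); go(*st(50,74),79.9,np.pi+.07)
```

```text
48.732778018931306
pos [451.1  94.8 189.4] yaw [-3.141 -0.    -3.074] -> units [0.02 0.07 4.38] twist -0.02 (xyz after twist)
```

Call:
arm_command(gripper=[30, 30, 30, 30, 30], dp=[[0, 0.07, 1], [0, 0, 1], [0, 0, 1], [0, 0, 0.9], [0, 0, 0.3]], twist=[0, 0, 0, 0, 0])

```text
time: 46.65
tool_pos: [450.5, 96.3, 83.4]
tcp_rot: [3.142, -0.002, -3.074]
contact_force: [0.3, -0.3, -1.3]
grip_width: 49.2
finger_force: 30.0
```

Call:
arm_command(gripper=[30, 30, 30, 30, 30], dp=[[0, 0, 0.1], [0, 0, 0.08], [0, 0, 0.04], [0, 0, 0], [0, 0, 0]], twist=[0, 0, 0, 0, 0])

```text
time: 47.28
tool_pos: [451.6, 96.9, 79.6]
tcp_rot: [-3.142, 0.002, -3.073]
contact_force: [-0.5, -1.1, 5.1]
grip_width: 48.9
finger_force: 30.0
```

Call:
arm_command(gripper=[66, 66, 66, 66, 66], dp=[[0, 0, 0], [0, 0, 0], [0, 0, -0.3], [0, 0, -0.7], [0, 0, -1]], twist=[0, 0, 0, 0, 0])

```text
time: 47.9
tool_pos: [450.6, 96.9, 129.4]
tcp_rot: [3.141, -0.001, -3.073]
contact_force: [0.4, 0.3, 0.5]
grip_width: 66.0
finger_force: 0.0
```

Call:
arm_command(gripper=[66, 66, 90, 90, 90], dp=[[0, 0, -1], [0, 0, -1], [-0.2, 0.3, -0.5], [-0.3, 0.8, 0], [-0.3, 0.8, 0]], twist=[0, 0, 0, 0, 0])

```text
time: 48.52
tool_pos: [468.0, 146.5, 191.4]
tcp_rot: [3.141, -0.0, -3.074]
contact_force: [0.0, 0.5, 0.3]
grip_width: 88.6
finger_force: 0.0
```

Call:
arm_command(gripper=[90, 90, 90, 90, 90], dp=[[-0.3, 0.9, 0], [-0.3, 0.9, 0], [-0.3, 0.9, 0], [-0.2, 0.9, 0], [-0.1, 0.9, 0]], twist=[0, 0, 0, 0, 0])

```text
time: 49.15
tool_pos: [489.9, 261.2, 190.9]
tcp_rot: [-3.142, -0.001, -3.073]
contact_force: [0.3, -1.2, -0.6]
grip_width: 90.2
finger_force: 0.0
```

Call:
arm_command(gripper=[90, 90, 90, 90, 90], dp=[[0, 0.9, 0], [0, 0.9, 0], [0, 0.7, 0], [0, 0.2, 0], [0, 0, 0]], twist=[0, 0, 0, 0, 0])

```text
time: 49.78
tool_pos: [485.3, 327.2, 191.3]
tcp_rot: [-3.141, -0.0, -3.073]
contact_force: [0.2, 0.6, -0.2]
grip_width: 89.9
finger_force: 0.0
```

Run:
```python
from h import *
print(get_obs()['tool_pos'],get_obs()['time']); save('top','t6.png',(140,60,500,260),2.2)
a=save('wrist','w6.png')
b=cv2.imread('pics/t6.png'); a=cv2.imread('pics/w6.png')[:240]; 
w=792; b=b[:,:w]; a=cv2.copyMakeBorder(a,0,0,0,w-640,0)
cv2.imwrite('pics/c6.png',cv2.resize(np.vstack([b[:360],a]),None,fx=1,fy=1))
```

```text
[485.34730516 327.21801517 191.30005732] 49.775
```

View pics/c6.png

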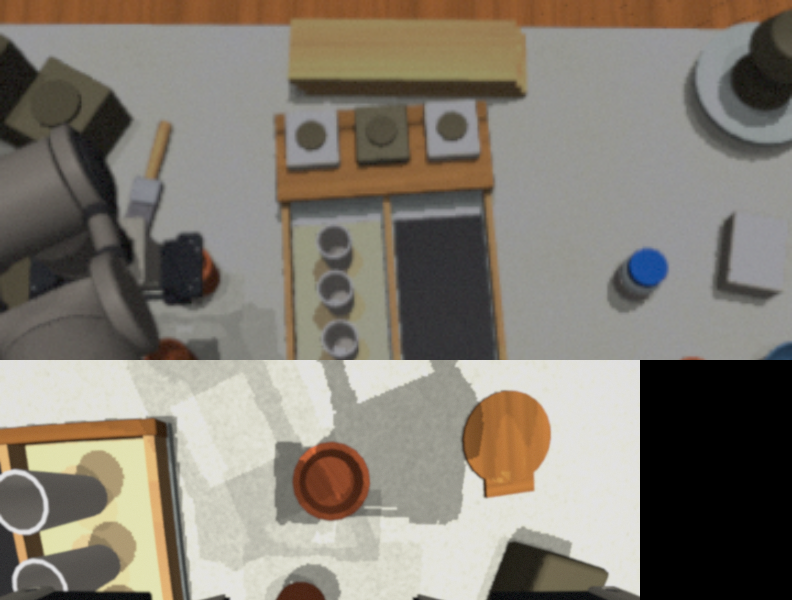

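The top half shows three beakers standing in a row on the pale shelf, (335,243), (335,290) and (340,338), and both shelves' rear edges are level. In the wrist picture the empty pot A's rim is at (331,121) native.

Run:
```python
from h import *
p=pix('wrist',[(331,121)],[75]);print(p.round(1))
go(p[0][0]+2,p[0][1]-1,40,np.pi+.07)
```

```text
[[421.7 329.8  75. ]]
pos [485.5 326.7 191.5] yaw [-3.141 -0.    -3.074] -> units [2.46 0.26 6.06] twist -0.03 (xyz after twist)
```

Call:
arm_command(gripper=[91, 91, 91, 91, 91], dp=[[0.82, 0.1, 0.4], [0.82, 0.1, 0.4], [0.82, 0.06, 0.6], [0, 0, 0.8], [0, 0, 0.8]], twist=[0, 0, 0, 0, 0])

```text
time: 50.5
tool_pos: [423.8, 329.0, 116.4]
tcp_rot: [3.141, 0.001, -3.074]
contact_force: [-0.1, 1.1, -0.2]
grip_width: 91.2
finger_force: 0.0
```

Call:
arm_command(gripper=[91, 91, 91, 91, 91], dp=[[0, 0, 0.8], [0, 0, 0.8], [0, 0, 0.8], [0, 0, 0.6], [0, 0, 0]], twist=[0, 0, 0, 0, 0])

```text
time: 51.12
tool_pos: [423.2, 328.9, 40.7]
tcp_rot: [-3.141, -0.002, -3.074]
contact_force: [-0.4, -0.8, 0.5]
grip_width: 90.6
finger_force: 0.0
```

Call:
arm_command(gripper=[45, 45, 45, 45, 45], dp=[[0, 0, 0], [0, 0, 0], [0, 0, 0], [0, 0, 0], [0, 0, 0]], twist=[0, 0, 0, 0, 0])

```text
time: 51.75
tool_pos: [423.9, 330.1, 42.0]
tcp_rot: [3.141, 0.001, -3.073]
contact_force: [-0.1, 2.8, 3.3]
grip_width: 61.6
finger_force: 30.0
```

Call:
arm_command(gripper=[45, 45, 45, 45, 45], dp=[[0, 0, 0], [0, 0, 0], [0, 0, 0], [0, 0, -0.2], [0, 0, -0.4]], twist=[0, 0, 0, 0, 0])

```text
time: 52.38
tool_pos: [422.7, 328.7, 55.9]
tcp_rot: [-3.14, -0.003, -3.073]
contact_force: [0.6, -0.0, -3.5]
grip_width: 61.9
finger_force: 30.0
```

Call:
arm_command(gripper=[45, 45, 45, 45, 45], dp=[[0, 0, -0.8], [0, 0, -1], [0, 0, -1], [0, 0, -1], [0, 0, -1]], twist=[0, 0, 0, 0, 0])

```text
time: 53.0
tool_pos: [423.2, 329.0, 177.3]
tcp_rot: [-3.141, -0.001, -3.074]
contact_force: [0.3, -0.0, -4.5]
grip_width: 61.2
finger_force: 30.0
```

Call:
arm_command(gripper=[45, 45, 45, 45, 45], dp=[[-0.1, -0.3, -1], [-0.3, -0.6, 0], [-0.4, -0.85, 0], [-0.4, -0.85, 0], [-0.4, -0.85, 0]], twist=[0, 0, 0, 0, 0])

```text
time: 53.62
tool_pos: [469.3, 244.3, 199.9]
tcp_rot: [-3.141, -0.003, -3.074]
contact_force: [-0.2, 0.0, -2.5]
grip_width: 61.3
finger_force: 30.0
```

Call:
arm_command(gripper=[45, 45, 45, 45, 45], dp=[[-0.4, -0.9, 0], [-0.4, -0.9, 0], [-0.4, -0.9, 0], [-0.4, -0.9, 0], [-0.4, -0.9, 0]], twist=[0, 0, 0, 0, 0])

```text
time: 54.25
tool_pos: [526.6, 135.5, 199.8]
tcp_rot: [-3.141, -0.003, -3.074]
contact_force: [0.1, -0.8, -3.3]
grip_width: 61.4
finger_force: 30.0
```

Call:
arm_command(gripper=[45, 45, 45, 45, 45], dp=[[-0.4, -0.9, 0], [-0.4, -0.9, 0], [-0.4, -0.9, 0], [-0.4, -0.9, 0], [-0.4, -0.9, 0]], twist=[0, 0, 0, 0, 0])

```text
time: 54.88
tool_pos: [584.2, 26.8, 200.0]
tcp_rot: [3.141, -0.003, -3.074]
contact_force: [-0.8, -0.1, -3.7]
grip_width: 61.1
finger_force: 30.0
```

Call:
arm_command(gripper=[45, 45, 45, 45, 45], dp=[[-0.4, -0.9, 0], [-0.2, -0.9, 0], [-0.1, -0.6, 0], [0, -0.4, 0], [0, 0, 0]], twist=[0, 0, 0, 0, 0])

```text
time: 55.5
tool_pos: [606.6, -40.5, 201.5]
tcp_rot: [3.141, -0.0, -3.074]
contact_force: [-0.5, 0.5, -3.6]
grip_width: 61.5
finger_force: 30.0
```

Run:
```python
from h import *
print(get_obs()['grip_width']); go(*st(195,-74),62,np.pi+.07)
```

```text
61.53108329686084
pos [606.6 -40.5 201.5] yaw [ 3.141 -0.    -3.074] -> units [ 0.03 -0.02  5.58] twist -0.03 (xyz after twist)
```

Call:
arm_command(gripper=[45, 45, 45, 45, 45], dp=[[0, 0, 1], [0, 0, 1], [0, 0, 1], [0, 0, 1], [0, 0, 1]], twist=[0, 0, 0, 0, 0])

```text
time: 56.12
tool_pos: [606.6, -39.1, 76.0]
tcp_rot: [3.141, 0.0, -3.072]
contact_force: [-0.1, 0.4, -3.8]
grip_width: 61.4
finger_force: 30.0
```

Call:
arm_command(gripper=[45, 45, 45, 45, 45], dp=[[0, 0, 0.3], [0, 0, 0.15], [0, 0, 0.1], [0, 0, 0.05], [0, 0, 0]], twist=[0, 0, 0, 0, 0])

```text
time: 56.75
tool_pos: [607.1, -40.1, 62.0]
tcp_rot: [-3.141, 0.001, -3.073]
contact_force: [-0.1, 0.4, -2.2]
grip_width: 61.5
finger_force: 30.0
```

Call:
arm_command(gripper=[45, 45, 45, 80, 80], dp=[[0, 0, 0.03], [0, 0, 0.02], [0, 0, 0], [0, 0, 0], [0, 0, 0]], twist=[0, 0, 0, 0, 0])

```text
time: 57.38
tool_pos: [607.0, -40.2, 60.5]
tcp_rot: [-3.141, 0.001, -3.073]
contact_force: [-0.0, 0.5, 0.3]
grip_width: 76.8
finger_force: 0.0
```

Call:
arm_command(gripper=[80, 80, 80, 80, 80], dp=[[0, 0, 0], [0, 0, -0.4], [0, 0, -0.8], [0, 0, -1], [0, 0, -1]], twist=[0, 0, 0, 0, 0])

```text
time: 58.0
tool_pos: [606.8, -40.1, 141.6]
tcp_rot: [-3.142, 0.001, -3.073]
contact_force: [0.2, 0.1, 0.3]
grip_width: 80.2
finger_force: 0.0
```

Call:
arm_command(gripper=[91, 91, 91, 91, 91], dp=[[0, 0.2, -1], [0, 0.6, -1], [-0.1, 0.9, 0], [-0.1, 0.9, 0], [-0.1, 0.9, 0]], twist=[0, 0, 0, 0, 0])

```text
time: 58.62
tool_pos: [607.8, 49.3, 189.3]
tcp_rot: [3.141, -0.001, -3.073]
contact_force: [0.1, -0.0, 0.4]
grip_width: 91.1
finger_force: 0.0
```

Call:
arm_command(gripper=[91, 91, 91, 91, 91], dp=[[-0.1, 0.95, 0], [-0.1, 0.95, 0], [-0.1, 0.95, 0], [-0.1, 0.95, 0], [-0.1, 0.95, 0]], twist=[0, 0, 0, 0, 0])

```text
time: 59.25
tool_pos: [612.1, 168.8, 189.4]
tcp_rot: [3.142, -0.001, -3.073]
contact_force: [1.2, 0.3, 0.1]
grip_width: 91.1
finger_force: 0.0
```

Call:
arm_command(gripper=[91, 91, 91, 91, 91], dp=[[-0.2, 0.95, 0], [-0.2, 0.95, 0], [-0.2, 0.95, 0], [0, 0.95, 0], [0, 0.9, 0]], twist=[0, 0, 0, 0, 0])

```text
time: 59.88
tool_pos: [619.3, 286.9, 190.0]
tcp_rot: [3.142, -0.0, -3.073]
contact_force: [0.1, -0.2, -0.0]
grip_width: 90.7
finger_force: 0.0
```

Call:
arm_command(gripper=[91, 91, 91, 91, 91], dp=[[0, 0.5, 0], [0, 0.2, 0], [0, 0, 0], [0, 0, 0], [0, 0, 0]], twist=[0, 0, 0, 0, 0])

```text
time: 60.5
tool_pos: [618.6, 302.1, 190.3]
tcp_rot: [-3.142, 0.0, -3.074]
contact_force: [-0.0, 0.1, -0.3]
grip_width: 91.1
finger_force: 0.0
```

Run:
```python
from h import *
print(get_obs()['tool_pos'],get_obs()['time']); save('wrist','w7.png',s=1.25)
```

```text
[618.5998834  302.05980222 190.34450518] 60.5
```

View pics/w7.png

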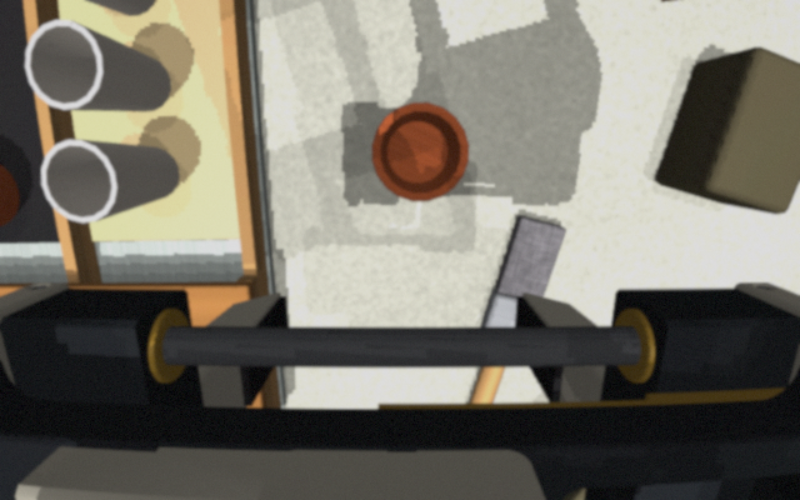

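Pot B's rim is centred at (420,151), empty. The beakers at (64,65) and (79,181) are upright.

Run:
```python
from h import *
p=pix('wrist',[(420,151)],[75],s=1.25);print(p.round(1))
go(p[0][0]+2,p[0][1]-1,40,np.pi+.07)
```

```text
[[554.3 309.2  75. ]]
pos [618.6 302.2 190.3] yaw [-3.142  0.    -3.074] -> units [2.47 0.41 6.01] twist -0.03 (xyz after twist)
```

Call:
arm_command(gripper=[91, 91, 91, 91, 91], dp=[[0.82, 0.15, 0.4], [0.82, 0.15, 0.4], [0.82, 0.08, 0.6], [0, 0, 0.8], [0, 0, 0.8]], twist=[0, 0, 0, 0, 0])

```text
time: 61.18
tool_pos: [556.4, 307.9, 115.2]
tcp_rot: [3.141, 0.001, -3.073]
contact_force: [-0.8, 0.4, -0.9]
grip_width: 90.7
finger_force: 0.0
```

Call:
arm_command(gripper=[91, 91, 91, 91, 91], dp=[[0, 0, 0.8], [0, 0, 0.8], [0, 0, 0.8], [0, 0, 0.6], [0, 0, 0]], twist=[0, 0, 0, 0, 0])

```text
time: 61.8
tool_pos: [555.8, 307.6, 39.1]
tcp_rot: [-3.141, -0.002, -3.074]
contact_force: [-0.6, 0.1, 0.7]
grip_width: 91.2
finger_force: 0.0
```

Call:
arm_command(gripper=[45, 45, 45, 45, 45], dp=[[0, 0, 0], [0, 0, 0], [0, 0, 0], [0, 0, 0], [0, 0, 0]], twist=[0, 0, 0, 0, 0])

```text
time: 62.42
tool_pos: [556.7, 308.6, 40.9]
tcp_rot: [3.141, 0.001, -3.073]
contact_force: [0.7, 2.8, 3.0]
grip_width: 61.1
finger_force: 30.0
```

Call:
arm_command(gripper=[45, 45, 45, 45, 45], dp=[[0, 0, 0], [0, 0, 0], [0, 0, 0], [0, 0, -0.2], [0, 0, -0.4]], twist=[0, 0, 0, 0, 0])

```text
time: 63.05
tool_pos: [555.3, 307.1, 54.1]
tcp_rot: [-3.14, -0.004, -3.073]
contact_force: [0.8, 0.2, -2.8]
grip_width: 60.7
finger_force: 30.0
```

Call:
arm_command(gripper=[45, 45, 45, 45, 45], dp=[[0, 0, -0.8], [0, 0, -1], [0, 0, -1], [0, 0, -1], [0, 0, -1]], twist=[0, 0, 0, 0, 0])

```text
time: 63.68
tool_pos: [556.0, 307.4, 175.9]
tcp_rot: [-3.141, -0.001, -3.074]
contact_force: [0.4, -0.8, -2.3]
grip_width: 60.7
finger_force: 30.0
```

Call:
arm_command(gripper=[45, 45, 45, 45, 45], dp=[[0, -0.3, -1], [0.1, -0.6, 0], [0.15, -0.85, 0], [0.15, -0.85, 0], [0.15, -0.85, 0]], twist=[0, 0, 0, 0, 0])

```text
time: 64.3
tool_pos: [548.0, 219.0, 199.4]
tcp_rot: [-3.141, -0.002, -3.074]
contact_force: [0.2, -0.1, -3.2]
grip_width: 60.5
finger_force: 30.0
```

Call:
arm_command(gripper=[45, 45, 45, 45, 45], dp=[[0.15, -0.9, 0], [0.15, -0.9, 0], [0.15, -0.9, 0], [0.15, -0.9, 0], [0.15, -0.9, 0]], twist=[0, 0, 0, 0, 0])

```text
time: 64.92
tool_pos: [537.2, 105.8, 200.2]
tcp_rot: [3.142, 0.0, -3.074]
contact_force: [0.4, 0.1, -3.4]
grip_width: 60.7
finger_force: 30.0
```

Call:
arm_command(gripper=[45, 45, 45, 45, 45], dp=[[0.15, -0.9, 0], [0.15, -0.9, 0], [0.15, -0.9, 0], [0.15, -0.9, 0], [0.05, -0.9, 0]], twist=[0, 0, 0, 0, 0])

```text
time: 65.55
tool_pos: [528.4, -7.4, 200.3]
tcp_rot: [-3.142, 0.0, -3.074]
contact_force: [0.4, 0.2, -3.5]
grip_width: 61.1
finger_force: 30.0
```

Call:
arm_command(gripper=[45, 45, 45, 45, 45], dp=[[0, -0.8, 0], [0, -0.5, 0], [0, -0.3, 0], [0, 0, 0], [0, 0, 0]], twist=[0, 0, 0, 0, 0])

```text
time: 66.18
tool_pos: [531.6, -45.2, 200.2]
tcp_rot: [3.141, -0.0, -3.073]
contact_force: [-1.0, 0.7, -3.0]
grip_width: 61.0
finger_force: 30.0
```

Run:
```python
from h import *
print(get_obs()['grip_width']); go(*st(120,-74),61,np.pi+.07)
```

```text
60.982799676497656
pos [531.6 -45.2 200.2] yaw [ 3.141 -0.    -3.073] -> units [ 0.03 -0.04  5.57] twist -0.02 (xyz after twist)
```

Call:
arm_command(gripper=[45, 45, 45, 45, 45], dp=[[0, -0.04, 1], [0, 0, 1], [0, 0, 1], [0, 0, 1], [0, 0, 1]], twist=[0, 0, 0, 0, 0])

```text
time: 66.8
tool_pos: [531.9, -46.0, 74.6]
tcp_rot: [3.142, 0.001, -3.072]
contact_force: [0.0, 0.6, -3.8]
grip_width: 61.0
finger_force: 30.0
```

Call:
arm_command(gripper=[45, 45, 45, 45, 45], dp=[[0, 0, 0.3], [0, 0, 0.2], [0, 0, 0.08], [0, 0, 0.05], [0, 0, 0]], twist=[0, 0, 0, 0, 0])

```text
time: 67.42
tool_pos: [532.5, -46.7, 60.8]
tcp_rot: [-3.141, 0.002, -3.073]
contact_force: [-1.7, 1.6, 4.4]
grip_width: 61.0
finger_force: 30.0
```

Call:
arm_command(gripper=[80, 80, 80, 80, 80], dp=[[0, 0, 0], [0, 0, 0], [0, 0, 0], [0, 0, -0.4], [0, 0, -0.8]], twist=[0, 0, 0, 0, 0])

```text
time: 68.05
tool_pos: [531.3, -46.7, 89.6]
tcp_rot: [3.141, -0.001, -3.073]
contact_force: [1.0, -0.7, 0.6]
grip_width: 79.5
finger_force: 0.0
```

Call:
arm_command(gripper=[80, 80, 80, 91, 91], dp=[[0, 0, -1], [0, 0, -1], [0, 0, -1], [0.1, -0.3, -1], [0.2, -0.7, 0]], twist=[0, 0, 0, 0, 0])

```text
time: 68.68
tool_pos: [527.0, -72.6, 191.7]
tcp_rot: [-3.14, 0.005, -3.072]
contact_force: [0.0, -0.8, -0.3]
grip_width: 90.5
finger_force: 0.0
```

Call:
arm_command(gripper=[91, 91, 91, 91, 91], dp=[[0.3, -0.9, 0], [0.3, -0.9, 0], [0.3, -0.9, 0], [0.3, -0.9, 0], [0.3, -0.9, 0]], twist=[0, 0, 0, 0, 0])

```text
time: 69.3
tool_pos: [495.1, -188.3, 188.4]
tcp_rot: [3.141, -0.001, -3.074]
contact_force: [0.6, -0.8, 0.5]
grip_width: 90.9
finger_force: 0.0
```

Call:
arm_command(gripper=[91, 91, 91, 91, 91], dp=[[0.3, -0.9, 0], [0.3, -0.9, 0], [0.3, -0.9, 0], [0.3, -0.9, 0], [0.3, -0.9, 0]], twist=[0, 0, 0, 0, 0])

```text
time: 69.92
tool_pos: [465.2, -302.9, 188.3]
tcp_rot: [3.14, -0.001, -3.074]
contact_force: [-0.1, -0.9, 0.5]
grip_width: 91.2
finger_force: 0.0
```

Call:
arm_command(gripper=[91, 91, 91, 91, 91], dp=[[0.1, -0.8, 0], [0, -0.4, 0], [0, 0, 0], [0, 0, 0], [0, 0, 0]], twist=[0, 0, 0, 0, 0])

```text
time: 70.55
tool_pos: [466.2, -331.2, 189.5]
tcp_rot: [3.141, 0.0, -3.072]
contact_force: [0.4, -0.2, -0.5]
grip_width: 90.8
finger_force: 0.0
```

Run:
```python
from h import *
print(get_obs()['tool_pos'],get_obs()['time']); save('wrist','w8.png',s=1.25)
```

```text
[ 466.21302816 -331.16421662  189.47781716] 70.55
```

View pics/w8.png

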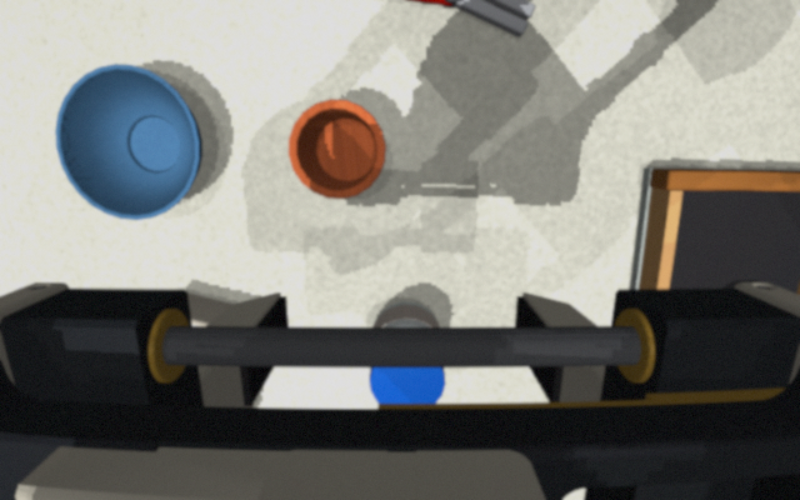

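Pot C has been knocked toward the bowl. Its rim is now at (337,148), with the bowl's edge at (200,142), so I'll check finger clearance.

Run:
```python
from h import *
p=pix('wrist',[(337,148),(200,142),(128,142),(289,148),(386,148)],[75,45,45,75,75],s=1.25);print(p.round(1))
go(p[0][0]+2,p[0][1]-1,40,np.pi+.07)
```

```text
[[ 403.6 -376.2   75. ]
 [ 405.3 -477.3   45. ]
 [ 407.8 -530.5   45. ]
 [ 405.5 -406.4   75. ]
 [ 401.6 -345.6   75. ]]
pos [ 466.2 -331.2  189.5] yaw [ 3.141  0.    -3.073] -> units [ 2.55 -1.67  5.98] twist -0.01 (xyz after twist)
```

Call:
arm_command(gripper=[91, 91, 91, 91, 91], dp=[[0.85, -0.6, 0.3], [0.85, -0.6, 0.3], [0.85, -0.47, 0.4], [0, 0, 0.8], [0, 0, 0.8]], twist=[0, 0, 0, 0, 0])

```text
time: 71.22
tool_pos: [405.2, -377.9, 124.2]
tcp_rot: [-3.141, 0.001, -3.074]
contact_force: [-0.1, 0.1, 0.5]
grip_width: 91.2
finger_force: 0.0
```

Call:
arm_command(gripper=[91, 91, 91, 91, 91], dp=[[0, 0, 0.9], [0, 0, 0.9], [0, 0, 0.9], [0, 0, 0.7], [0, 0, 0]], twist=[0, 0, 0, 0, 0])

```text
time: 71.85
tool_pos: [404.9, -376.9, 38.4]
tcp_rot: [3.139, -0.001, -3.073]
contact_force: [0.5, 0.7, 0.6]
grip_width: 91.0
finger_force: 0.0
```

Call:
arm_command(gripper=[45, 45, 45, 45, 45], dp=[[0, 0, 0], [0, 0, 0], [0, 0, 0], [0, 0, 0], [0, 0, 0]], twist=[0, 0, 0, 0, 0])

```text
time: 72.47
tool_pos: [405.4, -377.4, 39.9]
tcp_rot: [3.141, 0.0, -3.073]
contact_force: [-0.5, 4.0, 5.4]
grip_width: 61.2
finger_force: 30.0
```

Call:
arm_command(gripper=[45, 45, 45, 45, 45], dp=[[0, 0, 0], [0, 0, 0], [0, 0, 0], [0, 0, -0.2], [0, 0, -0.4]], twist=[0, 0, 0, 0, 0])

```text
time: 73.1
tool_pos: [404.9, -377.6, 54.2]
tcp_rot: [3.14, -0.001, -3.073]
contact_force: [0.1, -0.3, -2.6]
grip_width: 61.4
finger_force: 30.0
```

Call:
arm_command(gripper=[45, 45, 45, 45, 45], dp=[[0, 0, -0.8], [0, 0, -1], [0, 0, -1], [0, 0, -1], [0, 0, -1]], twist=[0, 0, 0, 0, 0])

```text
time: 73.72
tool_pos: [405.1, -377.9, 175.6]
tcp_rot: [-3.141, 0.0, -3.074]
contact_force: [0.4, -0.4, -4.5]
grip_width: 61.5
finger_force: 30.0
```

Call:
arm_command(gripper=[45, 45, 45, 45, 45], dp=[[0, 0.3, -1], [-0.2, 0.6, 0], [-0.25, 0.85, 0], [-0.25, 0.85, 0], [-0.25, 0.85, 0]], twist=[0, 0, 0, 0, 0])

```text
time: 74.35
tool_pos: [423.2, -288.1, 198.7]
tcp_rot: [3.14, -0.001, -3.073]
contact_force: [-0.2, -0.1, -2.7]
grip_width: 61.3
finger_force: 30.0
```

Call:
arm_command(gripper=[45, 45, 45, 45, 45], dp=[[-0.25, 0.9, 0], [-0.25, 0.9, 0], [-0.25, 0.9, 0], [-0.25, 0.9, 0], [-0.25, 0.9, 0]], twist=[0, 0, 0, 0, 0])

```text
time: 74.97
tool_pos: [446.6, -173.9, 199.2]
tcp_rot: [3.141, -0.0, -3.073]
contact_force: [0.3, -0.6, -3.3]
grip_width: 61.1
finger_force: 30.0
```

Call:
arm_command(gripper=[45, 45, 45, 45, 45], dp=[[-0.25, 0.9, 0], [-0.25, 0.9, 0], [-0.25, 0.9, 0], [0, 0.9, 0], [0, 0.8, 0]], twist=[0, 0, 0, 0, 0])

```text
time: 75.6
tool_pos: [457.4, -62.9, 199.2]
tcp_rot: [3.141, -0.0, -3.072]
contact_force: [0.8, -0.1, -3.8]
grip_width: 61.0
finger_force: 30.0
```

Call:
arm_command(gripper=[45, 45, 45, 45, 45], dp=[[0, 0.5, 0], [0, 0, 0], [0, 0, 0], [0, 0, 0], [0, 0, 0]], twist=[0, 0, 0, 0, 0])

```text
time: 76.22
tool_pos: [457.0, -52.8, 199.4]
tcp_rot: [3.142, -0.0, -3.074]
contact_force: [-0.8, 0.2, -2.9]
grip_width: 61.0
finger_force: 30.0
```

Run:
```python
from h import *
print(get_obs()['grip_width']); go(*st(45,-74),60,np.pi+.07)
```

```text
60.99018611412406
pos [457.  -52.8 199.4] yaw [ 3.142 -0.    -3.074] -> units [0.03 0.05 5.58] twist -0.03 (xyz after twist)
```

Call:
arm_command(gripper=[45, 45, 45, 45, 45], dp=[[0, 0.05, 1], [0, 0, 1], [0, 0, 1], [0, 0, 1], [0, 0, 1]], twist=[0, 0, 0, 0, 0])

```text
time: 76.85
tool_pos: [457.1, -51.4, 73.8]
tcp_rot: [-3.141, 0.001, -3.074]
contact_force: [-0.0, -0.5, -3.2]
grip_width: 61.3
finger_force: 30.0
```

Call:
arm_command(gripper=[45, 45, 45, 45, 45], dp=[[0, 0, 0.3], [0, 0, 0.2], [0, 0, 0.08], [0, 0, 0.04], [0, 0, 0]], twist=[0, 0, 0, 0, 0])

```text
time: 77.47
tool_pos: [457.5, -51.1, 59.9]
tcp_rot: [-3.141, 0.002, -3.073]
contact_force: [-0.3, 0.4, 5.3]
grip_width: 60.9
finger_force: 30.0
```

Contact made. I'll release, back off and look.

Call:
arm_command(gripper=[80, 80, 80, 80, 80], dp=[[0, 0, 0], [0, 0, 0], [0, 0, 0], [0, 0, -0.4], [0, 0, -0.8]], twist=[0, 0, 0, 0, 0])

```text
time: 78.1
tool_pos: [456.4, -51.0, 89.2]
tcp_rot: [3.141, -0.001, -3.073]
contact_force: [0.4, 0.0, 1.2]
grip_width: 79.8
finger_force: 0.0
```

Call:
arm_command(gripper=[80, 80, 80, 80, 80], dp=[[0, 0, -1], [0, 0, -1], [0, 0, -1], [0, -0.3, -1], [0, -0.7, -1]], twist=[0, 0, 0, 0, 0])

```text
time: 78.72
tool_pos: [458.4, -75.8, 215.5]
tcp_rot: [-3.142, 0.001, -3.072]
contact_force: [-1.5, 0.7, 0.1]
grip_width: 80.4
finger_force: 0.0
```

Call:
arm_command(gripper=[80, 80, 80, 80, 80], dp=[[0, -0.9, -0.5], [0, -0.9, 0], [0, -0.9, 0], [0, -0.9, 0], [0, -0.9, 0]], twist=[0, 0, 0, 0, 0])

```text
time: 79.35
tool_pos: [466.1, -188.9, 227.1]
tcp_rot: [-3.141, 0.0, -3.073]
contact_force: [0.0, 1.0, -0.5]
grip_width: 80.1
finger_force: 0.0
```

Call:
arm_command(gripper=[80, 80, 80, 80, 80], dp=[[0, -0.9, 0], [0, -0.9, 0], [0, -0.9, 0], [0, -0.5, 0], [0, 0, 0]], twist=[0, 0, 0, 0, 0])

```text
time: 79.97
tool_pos: [471.6, -268.8, 226.1]
tcp_rot: [3.141, -0.0, -3.075]
contact_force: [0.1, -0.0, -0.6]
grip_width: 80.4
finger_force: 0.0
```

Run:
```python
from h import *
print(get_obs()['tool_pos'],get_obs()['time'])
a=save('top','t9.png',(240,80,400,250),2.5); b=save('scene','s9.png',(200,140,420,320),2.2)
h=425; im=np.hstack([a,cv2.resize(b,(398,h)) if 0 else cv2.copyMakeBorder(b,0,max(0,h-b.shape[0]),0,0,0)[:h,:400]])
cv2.imwrite('pics/c9.png',im[:,:,::-1])
```

```text
[ 471.57699809 -268.79647276  226.13876428] 79.975
```

View pics/c9.png

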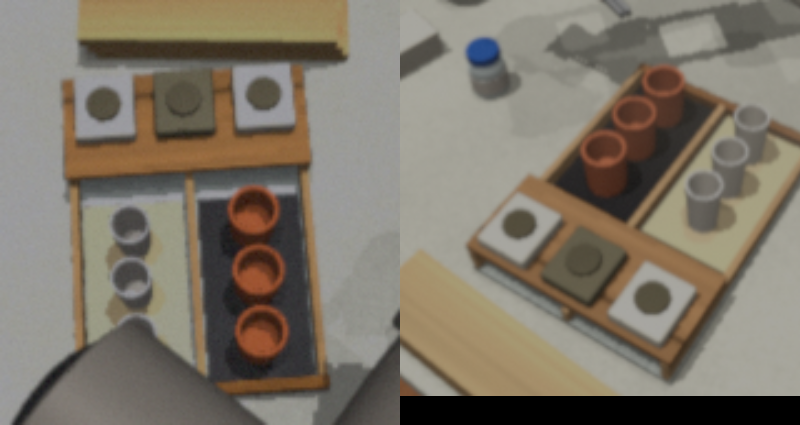

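All six stand upright on the right shelves. I'll verify numerically from the earlier clear wrist view that both shelves are fully home.

```bash
python3 - <<'E'
from h import *
import pickle
o=pickle.load(open('o2','rb')); np.set_printoptions(suppress=True,precision=1)
g=cv2.imread('pics/w2.png').astype(float).mean(2)
for c in (345,355,425,445): print(c,'rear',g[356:404:2,c-3:c+4].mean(1).astype(int))
for c in (260,300,350,420,460,520): print(c,'front',g[84:118,c-3:c+4].mean(1).astype(int))
t=cv2.imread('pics/t9.png').astype(float).mean(2)
for c in (105,160,215,285): print(c,'toprear',t[176:224:2,c-3:c+4].mean(1).astype(int))
E
python3 - <<'E'
import cv2,numpy as np
a=cv2.imread('pics/w2.png'); u=[a[80:125,200:560],a[350:405,300:500]]
u=[cv2.resize(x,(800,int(x.shape[0]*800/x.shape[1]))) for x in u]
t=cv2.resize(cv2.imread('pics/t9.png')[160:225,60:320],(800,200))
cv2.imwrite('pics/z.png',np.vstack(u+[t])[:600])
E
```

```text
345 rear [ 57  56  54  53  54  88 140 155 141 132 131 127 120 115 114 114 113 114
 114 112 100  74  61  67]
355 rear [ 57  54  53  53  54  87 139 155 143 134 131 125 117 114 115 114 114 114
 114 113 101  75  60  69]
425 rear [ 55  54  54  53  54  84 134 144 133 131 129 123 115 113 114 113 113 112
 114 109  89  66  64  81]
445 rear [ 58  54  54  53  54  87 138 148 137 132 130 122 115 115 115 115 115 115
 115 110  90  65  65  86]
260 front [127 123 122 122 121 122 122 122 123 123 124 124 123 122 118 110  96  78
  63  54  53  59  63  66  67  67  66  66  66  66  67  66  66  66]
300 front [117 117 117 117 117 118 119 121 122 123 125 125 126 123 115 101  80  62
  53  54  62  67  71  72  72  72  72  72  72  72  72  72  72  72]
350 front [120 120 121 122 123 125 126 127 128 129 129 127 122 113  99  79  62  56
  58  64  70  74  74  75  76  76  75  76  76  76  76  77  76  75]
420 front [ 86  82  78  76  75  74  76  75  75  75  75  73  68  61  61  74 102 128
 146 156 160 161 160 160 160 160 160 160 160 160 160 159 160 160]
460 front [ 71  71  71  72  73  72  74  75  76  76  76  72  66  61  63  76 106 131
 148 155 158 159 159 158 158 158 158 157 157 157 158 157 157 157]
520 front [ 69  68  69  69  71  73  76  76  77  78  77  73  67  61  62  79 111 138
 156 166 169 170 170 170 170 169 166 161 158 157 155 155 155 155]
105 toprear [ 69  64  67  71  76  81  83  84  91 100 111 136 149 154 153 151 148 146
 146 145 144 145 147 147]
160 toprear [ 67  70  72  76  80  84  86  94 103 118 141 152 148 145 144 147 146 146
 146 146 146 147 146 146]
215 toprear [ 75  79  82  83  88  99 106 130 147 154 146 114  78  58  50  48  48  50
  50  49  49  49  50  51]
285 toprear [ 79  84  92 101 116 140 152 152 134 104  71  55  50  51  52  51  52  51
  50  50  50  50  50  51]
```

View pics/z.png

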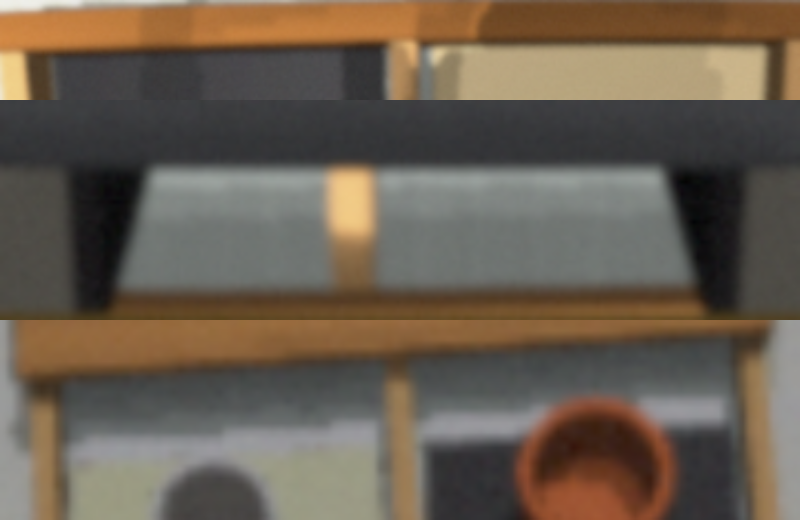

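```bash
python3 -c "
from h import *
print(close_job())"
```

```text
the job is handed in; nothing more can be done
None
```

The job is handed in. Both shelves are home against the front stop, the three large pots stand on the dark shelf and the three beakers on the pale one, all upright and separate in the last pictures. One pot had been knocked aside partway through, and I picked it up from its new position.

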